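# Close the dispatch tray with its walked-in stop bar, bolt it and scan it out

### The job

Lay all the loose goods (two or three of tape measure, squeegee card and small carton) in the dispatch tray, draw the bolt fully back, and walk the heavy stop bar, never carrying it, to the left in two turns end over end, each time standing it up on its leading end and laying it over, one end always on the bench, until it lies flat and centred in the gap between bolt block and keeper. Then slide the bolt fully home over the bar and, once that is done and all the goods are in, squeeze the scanner's trigger fully and let it spring back. Leave the mug, the phone and the stapler where they are.

Things in the scene. Friction and masses are not known exactly. Their poses are not given: they have to be found in the camera images.
- station: fixed grey dispatch station. Origin on the bench at the middle of the bar's berth; y axis (robot's left) = walking direction, x axis points away from the robot. In its frame, mm: the berth is the 36 wide gap between the bolt block (x -103 to -19, y -18 to 18, 42 high, straps to 62) and the keeper post (x 18 to 36, y -18 to 18, 64 high); the bar lies in it along y, its middle at the origin
- tray (a point): middle of the tray's floor, 3 mm up, 127 mm from the station's origin along its x; axes of the station. Inside the tray is 135 mm deep (x) and 280 mm wide (y); three walls 32 mm high, open at the front (-x) towards the berth
- bolt (a joint): barrel bolt on the bolt block, a steel rod of 10 mm diameter along the station's x axis, 51 mm above the bench: 0 = drawn back (towards the robot), 0.045 m = fully home in the keeper, over the lying bar. About 2 N of friction; it stays where it is left. At the start it is shot across the gap; below 0.003 it is clear of it
- bolt_knob (a point): middle of the bolt's upright black knob (16 mm diameter, 16 mm high, on a thinner stem; top 89 mm above the bench). Pushing it along the station's +x drives the bolt home, pulling it along -x draws it back
- stud_a (a point): centre of the stud pair at end A of the loose stop bar (aluminium, 24 x 150 x 40 mm along its x, y, z, 0.8 kg, flat square ends: it can stand on end); axes of the bar, +y from A to B. Each stud is round, 10 mm diameter, 18 mm from the end, half-way up, sticking out 5 mm on either side (34 mm over both). Pinched lightly across the studs the bar swivels between the fingers. At first A trails
- stud_b (a point): centre of the stud pair at end B of the stop bar, 114 mm from stud_a. At first the bar lies right of the berth, roughly in line with it, B leading, 360 to 410 mm from the berth; a turn over an end carries it on by its length plus height, 190 mm
- scanner_grip (a point): centre of the pistol grip of a grey hand scanner lying on its side in a fixed cradle, 41 mm above the bench. Its axes: the grip is a bar 26 mm wide (y) and 34 mm high (z), from x -51 mm to the head at x +37 mm; the trigger runs along its -y side. From x -35 to +40 mm nothing stands under it but a 4 mm base plate
- trigger (a joint): black trigger blade, 56 mm long, 22 mm high, hinged at x +37, y -21 mm from scanner_grip, running along the grip: 0 = released, 0.30 rad = fully squeezed. At x +5 mm its outer face is 35 mm from the grip's centre line (-y side) when released, 25 mm when squeezed, the grip's other face 13 mm (+y side): pads close from 48 to 38 mm. Sprung: about 8 N there, returns by itself
- tape_measure_mid (a point): loose goods: centre of the orange tape measure, standing, 37 (x) x 73 (y) x 56 mm high; centre 28 mm up. May be absent
- squeegee_card_mid (a point): loose goods: centre of the blue squeegee card lying flat, a plate 55 (x) x 85 (y) x 3 mm with a raised grip ridge along y, 8 mm wide and 78 mm long, its middle at x +20 mm, top 12 mm up: pinch it there; this point is 6 mm up. May be absent
- goods_box_3_mid (a point): loose goods: centre of the small cardboard carton, 64 (x) x 81 (y) x 41 mm high; centre 20 mm up. May be absent
- mug: bystander: dotted white mug, 91 mm high, behind the goods; origin under it
- phone: bystander: black phone lying flat to the left, 138 x 69 x 8 mm; origin under its centre
- stapler: bystander: blue stapler behind the scanner, 136 mm long, 50 mm high; origin under its centre

How it is judged:
On the way, in this order (a step that is already met when the one before it is completed fails the run):
1. the bar is stood up on its leading end B (height (world z) of stud_a above 0.115 m and height (world z) of stud_b below 0.035 m), for 0.1 s.
2. the bar is laid down over that end, about one turn nearer to the berth, end A now leading (height (world z) of each of stud_a, stud_b below 0.03 m and y of stud_a in the frame of station above -0.205 m and y of stud_b in the frame of station below -0.165 m), for 0.1 s.
3. the bar is stood up on end A (height (world z) of stud_b above 0.115 m and height (world z) of stud_a below 0.035 m), for 0.1 s.
4. the bar lies in its berth between bolt block and keeper (height (world z) of each of stud_a, stud_b below 0.03 m and x of stud_a in the frame of station between -0.012 and 0.012 m and x of stud_b in the frame of station between -0.012 and 0.012 m and y of stud_b in the frame of station above 0.027 m and y of stud_a in the frame of station below -0.027 m), for 0.2 s.
5. the bolt is home over the bar (all of step 4 and value of joint bolt above 0.04 m), for 0.2 s.
6. the scanner's trigger is fully squeezed while the bolt is home and all the goods lie in the tray (value of joint trigger above 0.24 rad and value of joint bolt above 0.04 m and x of tape_measure_mid in the frame of station between 0.065 and 0.195 m and y of tape_measure_mid in the frame of station between -0.14 and 0.14 m and height (world z) of each of tape_measure_mid, squeegee_card_mid, goods_box_3_mid below 0.05 m and x of squeegee_card_mid in the frame of station between 0.065 and 0.195 m and y of squeegee_card_mid in the frame of station between -0.14 and 0.14 m and x of goods_box_3_mid in the frame of station between 0.065 and 0.195 m and y of goods_box_3_mid in the frame of station between -0.14 and 0.14 m), for 0.1 s.
At the end, for the whole second after the job is handed in: Every loose good lies at rest with its centre inside the tray, the bar lies flat in its berth (middle within 3 cm of the berth's middle lengthwise, studs within 12 mm of its centre line), the bolt is at least 40 mm out of its 45 mm, and the trigger has sprung back (under 0.05 rad) (all of step 5 and value of joint trigger below 0.05 rad and x of tape_measure_mid in the frame of station between 0.065 and 0.195 m and y of tape_measure_mid in the frame of station between -0.14 and 0.14 m and height (world z) of each of tape_measure_mid, squeegee_card_mid, goods_box_3_mid below 0.05 m and x of squeegee_card_mid in the frame of station between 0.065 and 0.195 m and y of squeegee_card_mid in the frame of station between -0.14 and 0.14 m and x of goods_box_3_mid in the frame of station between 0.065 and 0.195 m and y of goods_box_3_mid in the frame of station between -0.14 and 0.14 m and linear speed of each of tape_measure, squeegee_card, goods_box_3, stop_bar below 0.03 m/s); the robot touches nothing.
It fails at once if the bar is carried: both of its ends are more than about 3 cm off the bench at once (height (world z) of each of stud_a, stud_b above 0.052 m).
It fails at once if the mug is shoved aside by more than 4 cm (distance of mug from where it was at the start of the episode above 0.04 m).
It fails at once if the phone is shoved aside by more than 4 cm (distance of phone from where it was at the start of the episode above 0.04 m).
It fails at once if the stapler is shoved aside by more than 4 cm (distance of stapler from where it was at the start of the episode above 0.04 m).
Of tape_measure, squeegee_card, goods_box_3 only 2 to 3 are there at a start; the rules pass over those that are not, and their reading is None.
At some moment in a run one of tape_measure, squeegee_card, goods_box_3 may be knocked a few centimetres aside while the robot is not near it.
Once in a run the grip may slacken for a moment while it holds something.
It also fails if it takes over 210 s, if anything falls off the work surface, if the arm or the gripper's body presses on something with over 40 N, if the wrist force passes 120 N, or if a joint passes its speed limit or range.

### The arm

A 6-joint arm with a two-finger parallel gripper is mounted at the origin on a cart in front of the work surface, level with it; the furniture and walls round the work are solid. World frame = base frame: x ahead of the robot, y to its left, z up, the work surface at z = 0. Lengths are in m, angles in rad, forces in N, time in s.
With the tool pointing down it reaches from about 0.3 to 0.775 m from the base axis. Payload 14.6 kg.
Tool frame: the origin (TCP) lies on the centre line of the jaws, within the pads' length; the fingertips stand 11 mm ahead of it and the grasp point (between the pads) lies 8 mm behind it; y points along the fingers, x is the direction in which the jaws open and shut, and the axes are right-handed (so a half turn about y gives the same grasp; the last joint's range is limited). The gripper opens to 94 mm and grips with 3 to 60 N. Pads are 16 mm wide; open, the fingers measure 119 mm over their backs; the gripper's body (75 mm by 177 mm) begins 78 mm behind the grasp point.
Start: joints at [1.219, 0.3, 1.521, -0, 1.321, -0.067], TCP at [0.155, 0.528, 0.177] pointing down, gripper open.
Joint ranges: [-3.03, 3.03], [-0.79, 2.21], [0.23, 2.52], [-1.04, 4.18], [0, 3.07], [-2.55, 2.55]. Speed limits (rad/s): [2.22, 2.22, 2.57, 3.14, 3.14, 3.14].

### API

Orientations are given as [roll, pitch, yaw] about the fixed x, y, z axes, in that order (R = Rz(yaw) Ry(pitch) Rx(roll)).
In Python, from station import ctrl, imaging gives the robot as it stands. The module is installed in compiled form; this text tells all that it offers.
- The arm moves only by the tool apply_moves, never from a script. Its argument "deltas" is a list of rows, each an object with "dp": the shift along the tool's x, y, z in m, a list of three; "roll": the turn about the tool's y in rad; "grip": the closure, from -1 (fully open) to 1 (shut). In form: [{"dp": [tx, ty, tz], "roll": roll, "grip": grip}, ...]. A call has 1 to 10 rows; each row shifts and turns the commanded pose from where the row before left it, along the tool's axes as they then stand; what a row does not reach is not made up. A row lasts 1/8 s, in which the tool goes at most 62.5 mm and 10.7 degrees, less where a joint would pass 70% of its speed; a pose out of reach is approached as far as the arm can. A call with a gripper value outside its range is refused whole. The fingers move at their own pace and stop on an object; "newtons" is the grip in N (left out, the last holds). Time passes only in rows, so rows that do not move let the fingers close. It gives the time, the measured TCP pose, the force and the opening at its end, in the units of the state.
- ctrl.get_obs(): the state, without advancing time (a new reading comes with each control period).
- imaging.camera(name): name is "scene" or "top"; returns the picture (480x640x3 uint8, blue, green, red); there is no depth.
- imaging.camera_info(name): a dict with "K" (3x3 intrinsics, pixels), "world_from_camera" (4x4, takes a point from camera to world coordinates). Camera axes: x right, y down, z forward; pixel columns grow to the right and rows downward; lengths in m; the calibration is good to about 2 mm. A picture is of the moment at which its call begins. camera_info takes no time and is no camera call.
- ctrl.hand_in(): hands the job in, once; it reports no verdict.
The state is a dict: "time_s": time; "qpos": joint angles; "joint_vel": joint speeds; "tau": joint torques, N m; "ee_pos": TCP position; "eef_rot": TCP orientation; "force": force on the tool from outside, world axes, zero at the start; "moment": the same for the moment, N m; "grip_width": finger opening in m.
Only numpy, scipy, OpenCV 4.12 (cv2) and the standard library are available. Lean on these libraries where they do the work, as an engineer would, in place of code of your own. Each camera call takes 0.05 s, during which the arm holds its last target. There are 200 camera calls.

## Working session

There is one attempt and no reset: what is moved stays moved. The work goes in short steps, Python scripts to look and compute and a tool call to move; the robot and the scene stay as the last step left them, time stands still between calls to the robot, and variables do not carry over. Pictures are saved under pics/ and viewed, about 12 in all and at most 16, crops included, and the job is handed in when it is done.

Besides the shell and the picture viewer there is one more tool, called after "Request:" as name(argument=value, ...), one argument or row to a line, values as JSON. apply_moves: Moves the arm, as the interface text tells. Its arguments: {"type":"object","properties":{"deltas":{"type":"array"},"newtons":{"type":"number"}},"required":["deltas"]}

```bash
mkdir -p pics; python3 - <<'E'
from station import ctrl, imaging
import cv2, numpy as np
for n in("scene","top"):
    i=imaging.camera(n); cv2.imwrite(f"pics/{n}0.png",i)
    c=imaging.camera_info(n); print(n,np.round(c["K"],1).tolist(),np.round(c["world_from_camera"],3).tolist())
print(ctrl.get_obs())
E
```

```text
scene [[509.5, 0.0, 322.8], [0.0, 509.5, 246.9], [0.0, 0.0, 1.0]] [[0.641, -0.425, 0.639, -0.196], [-0.768, -0.359, 0.531, -0.553], [0.004, -0.831, -0.556, 0.727], [0.0, 0.0, 0.0, 1.0]]
top [[483.8, 0.0, 321.7], [0.0, 483.8, 236.5], [0.0, 0.0, 1.0]] [[-0.028, -0.989, 0.145, 0.411], [-1.0, 0.03, 0.01, 0.058], [-0.014, -0.145, -0.989, 1.147], [0.0, 0.0, 0.0, 1.0]]
{'time_s': 0.1, 'qpos': array([ 1.21941002e+00,  3.00428163e-01,  1.52150819e+00, -2.36336450e-05,
        1.32069731e+00, -6.66013412e-02]), 'joint_vel': array([-0.00043734, -0.00055773, -0.0010666 ,  0.00050413,  0.00076752,
       -0.00012963]), 'tau': array([ 2.46307158e-03, -5.32634676e+01, -3.53290594e+01,  7.10313278e-02,
        2.34682899e-02, -4.53499297e-06]), 'ee_pos': array([0.15444322, 0.52759875, 0.17674073]), 'eef_rot': array([-1.57074989e+00,  1.04021913e-03,  1.28601725e+00]), 'force': array([ 0.31349837, -0.38216163,  0.49839059]), 'moment': array([-0.01938939,  0.00011776, -0.06988361]), 'grip_width': 0.09391532661641423}
```

View pics/scene0.png

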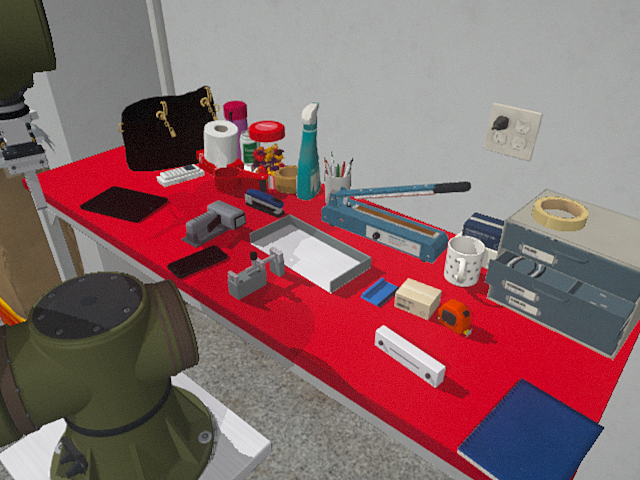

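View pics/top0.png

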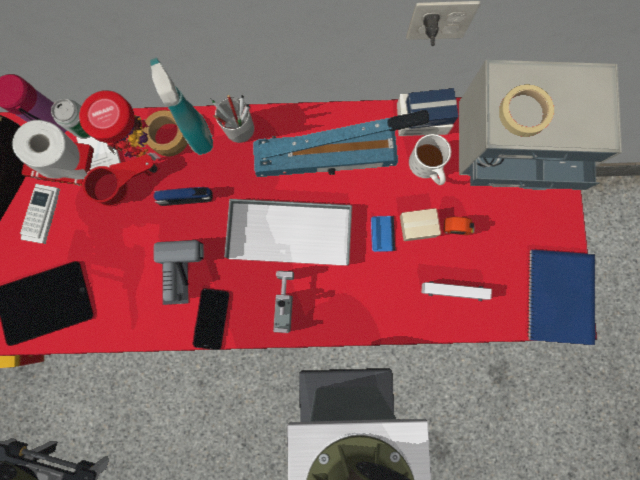

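```bash
cat > h.py <<'E'
import numpy as np, cv2
from station import ctrl, imaging
I={n:imaging.camera_info(n) for n in("scene","top")}
def w(n,uv,z):
    "pixels -> world points on plane z"
    K=np.array(I[n]["K"]);T=np.array(I[n]["world_from_camera"])
    uv=np.atleast_2d(np.array(uv,float)); d=np.c_[uv,np.ones(len(uv))]@np.linalg.inv(K).T@T[:3,:3].T
    return T[:3,3]+d*((z-T[2,3])/d[:,2:3])
def px(n,P):
    K=np.array(I[n]["K"]);T=np.linalg.inv(I[n]["world_from_camera"])
    c=np.atleast_2d(P)@T[:3,:3].T+T[:3,3]; p=c@K.T; return p[:,:2]/p[:,2:]
def crop(n,img,x,y,ww,hh,s,f):
    cv2.imwrite(f,cv2.resize(img[y:y+hh,x:x+ww],None,fx=s,fy=s,interpolation=cv2.INTER_CUBIC))
E
python3 - <<'E'
from h import *
a=cv2.imread("pics/top0.png")
crop("top",a,145,190,215,150,3.7,"pics/c1.png")
crop("top",a,360,190,150,115,5.2,"pics/c2.png")
E
```

```text
(no output)
```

View pics/c1.png

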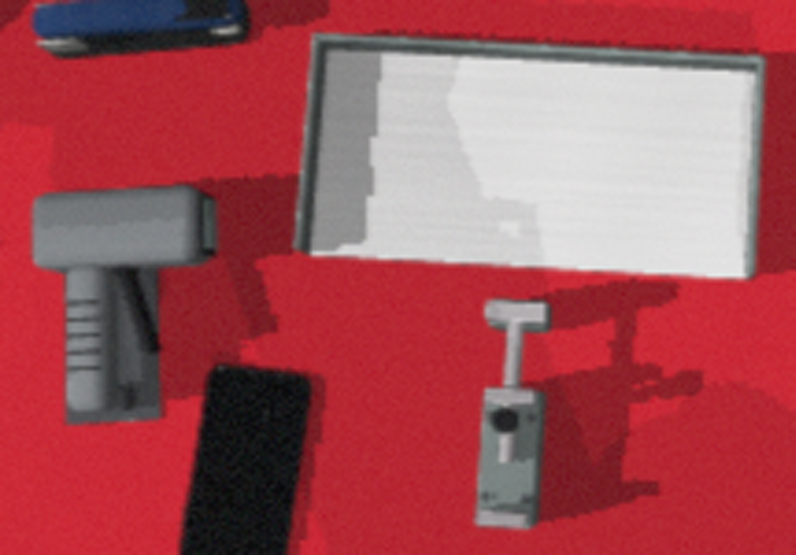

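View pics/c2.png

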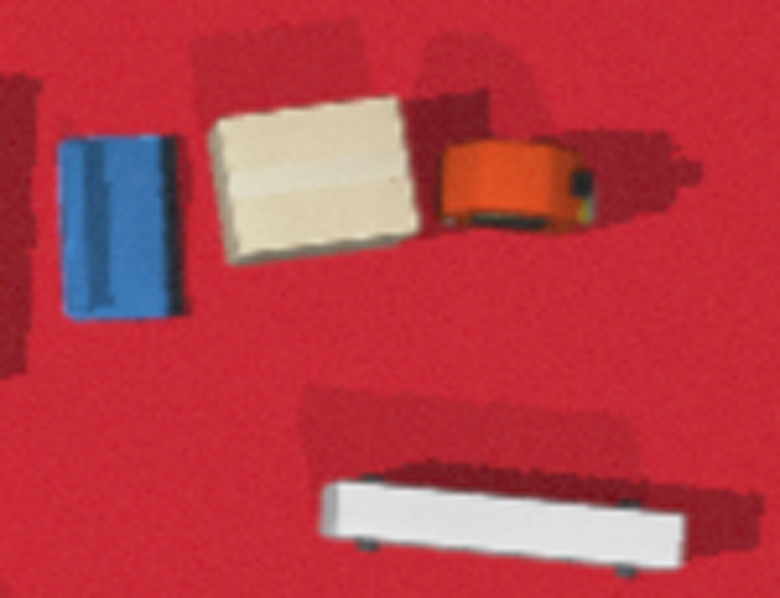

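```bash
python3 - <<'E'
from h import *
r=lambda a:np.round(np.array(a)*1000,1).tolist()
c1=lambda p:np.array(p)/3.7+[145,190]-.36
c2=lambda p:np.array(p)/5.2+[360,190]-.4
print("tray rim BL BR FR FL z32",r(w("top",c1([(313,36),(765,57),(753,277),(298,251)]),.032)))
print("keeper top",r(w("top",c1([(485,303),(550,303),(550,328),(487,320),(518,310)]),.064)))
print("block front strap/ends z42",r(w("top",c1([(483,395),(545,395),(533,527),(475,525)]),.042)))
print("knob top",r(w("top",c1([(505,418)]),.089)))
print("grip z58",r(w("top",c1([(67,268),(102,268),(102,405),(68,405)]),.058)))
print("gripend baseplate z4",r(w("top",c1([(65,424),(161,418),(158,268)]),.004)))
print("trigger z52",r(w("top",c1([(118,270),(135,270),(160,348),(148,352)]),.052)))
print("bar top",r(w("top",c2([(337,483),(685,513),(682,569),(332,538)]),.04)))
print("studs z20 (leftup,leftdn,rightup,rightdn)",r(w("top",c2([(371,478),(367,546),(629,501),(625,572)]),.022)))
print("card",r(w("top",c2([(58,137),(176,137),(183,318),(67,318)]),.003)),"ridge",r(w("top",c2([(75,142),(85,312)]),.012)))
print("carton top",r(w("top",c2([(212,122),(400,97),(418,232),(230,262)]),.041)))
print("tape top",r(w("top",c2([(446,145),(583,142),(585,215),(445,215)]),.056)))
E
```

```text
tray rim BL BR FR FL z32 [[669.7, 284.5, 32.0], [647.1, -3.1, 32.0], [507.5, 9.6, 32.0], [532.1, 294.0, 32.0]]
keeper top [[493.7, 173.6, 64.0], [492.5, 134.3, 64.0], [477.4, 134.5, 64.0], [483.4, 172.6, 64.0], [488.9, 153.7, 64.0]]
block front strap/ends z42 [[439.0, 178.0, 42.0], [437.9, 140.0, 42.0], [358.6, 148.8, 42.0], [360.8, 184.0, 42.0]]
knob top [[424.0, 160.2, 89.0]]
grip z58 [[523.0, 430.3, 58.0], [522.4, 408.8, 58.0], [439.1, 407.4, 58.0], [439.6, 428.1, 58.0]]
gripend baseplate z4 [[429.1, 448.1, 4.0], [431.2, 387.0, 4.0], [526.8, 390.1, 4.0]]
trigger z52 [[521.5, 400.8, 52.0], [521.1, 390.3, 52.0], [472.8, 374.3, 52.0], [470.6, 381.6, 52.0]]
bar top [[460.8, -161.8, 40.0], [443.5, -312.1, 40.0], [419.4, -308.9, 40.0], [437.0, -158.2, 40.0]]
studs z20 (leftup,leftdn,rightup,rightdn) [[463.4, -180.5, 22.0], [433.5, -177.0, 22.0], [450.0, -293.9, 22.0], [418.9, -289.8, 22.0]]
card [[625.2, -50.1, 3.0], [623.5, -104.4, 3.0], [539.5, -103.4, 3.0], [541.0, -50.6, 3.0]] ridge [[620.9, -56.9, 12.0], [542.5, -58.0, 12.0]]
carton top [[622.7, -115.4, 41.0], [631.5, -199.7, 41.0], [570.4, -203.8, 41.0], [559.5, -120.1, 41.0]]
tape top [[606.5, -215.0, 56.0], [606.0, -274.9, 56.0], [573.6, -273.4, 56.0], [575.4, -212.5, 56.0]]
```

Request:
apply_moves(
  deltas=[
    {"dp": [0,0,0],"roll": 0.171,"grip": -1},
    {"dp": [0,0,0],"roll": 0.171,"grip": -1},
    {"dp": [0,0,0],"roll": 0.171,"grip": -1},
    {"dp": [0,0,0],"roll": 0.171,"grip": -1},
    {"dp": [0,0,0],"roll": 0.171,"grip": -1},
    {"dp": [0,0,0],"roll": 0.171,"grip": -1},
    {"dp": [0,0,0],"roll": 0.171,"grip": -1},
    {"dp": [0,0,0],"roll": 0.171,"grip": -1},
  ],
)

```text
time_s: 1.1
ee_pos: [0.1544, 0.5277, 0.1769]
eef_rot: [-1.571, 0.0, -0.088]
force: [-1.1, 0.0, -0.1]
grip_width: 0.0942
```

Request:
apply_moves(
  deltas=[
    {"dp": [0.03,0,-0.0344],"roll": 0,"grip": -1},
    {"dp": [0.03,0,-0.0344],"roll": 0,"grip": -1},
    {"dp": [0.03,0,-0.0344],"roll": 0,"grip": -1},
    {"dp": [0.03,0,-0.0344],"roll": 0,"grip": -1},
    {"dp": [0.03,0,-0.0344],"roll": 0,"grip": -1},
    {"dp": [0.03,0,-0.0344],"roll": 0,"grip": -1},
    {"dp": [0.03,0,-0.0344],"roll": 0,"grip": -1},
    {"dp": [0.03,0,-0.0344],"roll": 0,"grip": -1},
    {"dp": [0.03,0,-0.0344],"roll": 0,"grip": -1},
    {"dp": [0.03,0,-0.0344],"roll": 0,"grip": -1},
  ],
)

```text
time_s: 2.35
ee_pos: [0.426, 0.1591, 0.1772]
eef_rot: [-1.571, 0.0, -0.082]
force: [1.1, 0.2, -0.3]
grip_width: 0.0941
```

```bash
cat >> h.py <<'E'
O=np.array([.461,.1568]);TH=-.082
RS=np.array([[np.cos(TH),-np.sin(TH)],[np.sin(TH),np.cos(TH)]])
def S(p): return (np.array(p)[...,:2]-O)@RS   # world->station xy
def Wd(p): return np.array(p)@RS.T+O          # station->world xy
def tcp():
    o=ctrl.get_obs(); print("t",round(o["time_s"],2),"TCP st",np.round(S(o["ee_pos"])*1e3,1),"z",round(o["ee_pos"][2]*1e3,1),"rpy",np.round(o["eef_rot"],3),"F",np.round(o["force"],1),"w",round(o["grip_width"]*1e3,1)); return o
E
python3 - <<'E'
from h import *
tcp()
for n,p in dict(card=(.582,-.077),ridge=(.5817,-.0575),carton=(.596,-.160),tape=(.590,-.244),bar=(.4408,-.2353),grip=(.481,.4187)).items(): print(n,np.round(S(p)*1e3,1))
E
```

```text
t 2.35 TCP st [-35.1  -0.6] z 177.2 rpy [-1.571  0.    -0.082] F [ 1.1  0.2 -0.3] w 94.1
card [ 139.7 -223.1]
ridge [ 137.8 -203.7]
carton [ 160.5 -304.7]
tape [ 161.4 -388.9]
bar [  12.  -392.4]
grip [ -1.5 262.7]
```

Request:
apply_moves(
  deltas=[
    {"dp": [-0.002,0.04,0],"roll": 0,"grip": -1},
    {"dp": [0,0.04,0],"roll": 0,"grip": -1},
    {"dp": [0,0.02,0],"roll": 0,"grip": -1},
    {"dp": [0,0,0],"roll": 0,"grip": 1},
    {"dp": [0,0,0],"roll": 0,"grip": 1},
    {"dp": [0,0,0],"roll": 0,"grip": 1},
    {"dp": [0,0,0],"roll": 0,"grip": 1},
    {"dp": [0,0,0],"roll": 0,"grip": 1},
  ],
  newtons=15,
)

```text
time_s: 3.35
ee_pos: [0.4235, 0.1606, 0.0776]
eef_rot: [-1.571, -0.001, -0.082]
force: [-0.6, 0.2, 0.4]
grip_width: 0.0474
```

Request:
apply_moves(
  deltas=[
    {"dp": [-0.012,0,0],"roll": 0,"grip": 1},
    {"dp": [-0.012,0,0],"roll": 0,"grip": 1},
    {"dp": [-0.006,0,0],"roll": 0,"grip": 1},
    {"dp": [0,0,0],"roll": 0,"grip": 1},
  ],
)

```text
time_s: 3.85
ee_pos: [0.3932, 0.1632, 0.0774]
eef_rot: [-1.571, -0.0, -0.082]
force: [0.3, 0.2, -0.1]
grip_width: 0.0076
```

Request:
apply_moves(
  deltas=[
    {"dp": [-0.005,0,0],"roll": 0,"grip": 1},
    {"dp": [-0.005,0,0],"roll": 0,"grip": 1},
    {"dp": [0,0,0],"roll": 0,"grip": 1},
  ],
)

```text
time_s: 4.22
ee_pos: [0.3832, 0.1639, 0.0772]
eef_rot: [-1.571, 0.0, -0.082]
force: [0.5, 0.8, -0.6]
grip_width: 0.0004
```

```bash
python3 - <<'E'
from h import *
a=imaging.camera("top");b=imaging.camera("scene")
A=cv2.resize(a[220:340,230:340],None,fx=4,fy=4); B=cv2.resize(b[200:320,200:310],None,fx=4,fy=4)
cv2.imwrite("pics/k1.png",np.hstack([A[:480,:400],B[:480,:400]]))
E
```

```text
(no output)
```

View pics/k1.png

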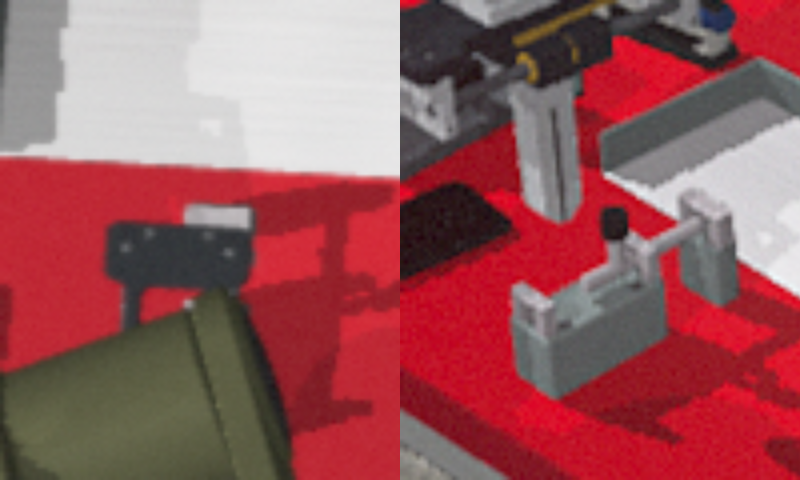

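```bash
python3 - <<'E'
from h import *
o=tcp(); p=o["ee_pos"].copy(); p[2]-=.011
print(px("scene",[p,[.424,.1602,.089],[.424,.1602,.073]]), px("top",[p,[.424,.1602,.089]]))
# triangulate knob: top0 ray with scene0 black knob
a=cv2.imread("pics/scene0.png")[245:275,240:270]
print((cv2.cvtColor(a,cv2.COLOR_BGR2GRAY)).tolist() and "")
m=(a.max(2)<60).astype(np.uint8); ys,xs=np.nonzero(m); print("knob scene0 px range",xs.min()+240,xs.max()+240,ys.min()+245,ys.max()+245)
b=imaging.camera("scene")[245:275,240:270]; m=(b.max(2)<60); ys,xs=np.nonzero(m); print("now",xs.min()+240,xs.max()+240,ys.min()+245,ys.max()+245)
E
```

```text
t 4.33 TCP st [-77.8   0.7] z 77.3 rpy [-1.571 -0.    -0.082] F [-0.8 -0.4 -0.4] w 0.5
[[240.38988768 268.02928622]
 [254.2095364  252.14152977]
 [254.72012457 258.04959753]] [[280.74637769 321.30206272]
 [281.11735221 302.62645969]]

knob scene0 px range 251 259 252 271
now 251 256 252 259
```

```bash
python3 - <<'E'
from h import *
for z in(.066,.08,.1,.12): print(z,w("scene",[(239,254)],z)[0].round(3), w("scene",[(253.5,252.5)],z)[0].round(3),w("top",[(281.1,302.6)],z)[0].round(3))
b=imaging.camera("scene");a=imaging.camera("top")
A=cv2.resize(a[200:360,220:350],None,fx=3,fy=3); B=cv2.resize(b[140:300,180:310],None,fx=3,fy=3)
cv2.imwrite("pics/k2.png",np.hstack([A,B]))
E
```

```text
0.066 [0.419 0.207 0.066] [0.444 0.186 0.066] [0.424 0.162 0.066]
0.08 [0.406 0.191 0.08 ] [0.431 0.17  0.08 ] [0.424 0.161 0.08 ]
0.1 [0.387 0.168 0.1  ] [0.411 0.148 0.1  ] [0.424 0.159 0.1  ]
0.12 [0.369 0.145 0.12 ] [0.392 0.126 0.12 ] [0.424 0.157 0.12 ]
```

View pics/k2.png

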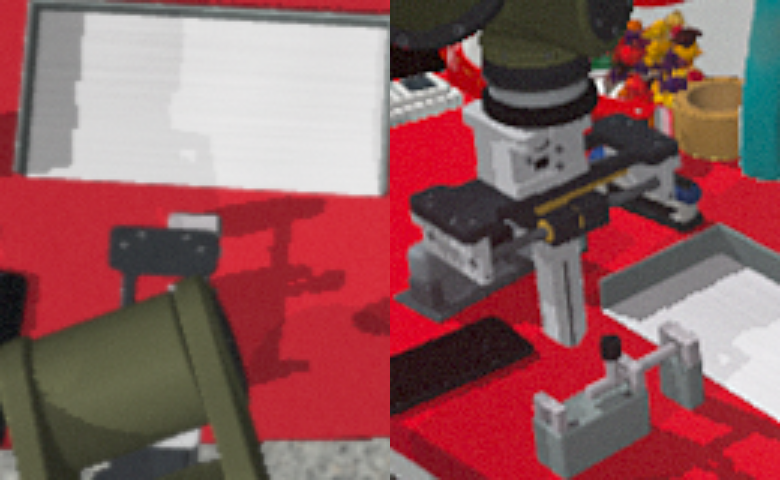

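Request:
apply_moves(
  deltas=[
    {"dp": [0,-0.04,0],"roll": 0,"grip": 1},
    {"dp": [0.02,0,-0.045],"roll": 0,"grip": 1},
    {"dp": [0.02,0,-0.045],"roll": 0,"grip": 1},
    {"dp": [0.02,0,-0.045],"roll": 0,"grip": 1},
    {"dp": [0,0.04,0],"roll": 0,"grip": 1},
    {"dp": [0,0.03,0],"roll": 0,"grip": 1},
    {"dp": [0,0.01,0],"roll": 0,"grip": 1},
    {"dp": [0,0,0],"roll": 0,"grip": 1},
  ],
)

```text
time_s: 5.48
ee_pos: [0.4323, 0.0245, 0.0374]
eef_rot: [-1.571, 0.0, -0.082]
force: [0.4, -0.0, 0.6]
grip_width: 0.0009
```

```bash
python3 - <<'E'
from h import *
o=tcp(); p=o["ee_pos"].copy(); p[2]-=.011; u=px("scene",[p])[0]; print(u)
b=imaging.camera("scene"); x,y=int(u[0])-60,int(u[1])-80
C=b[y:y+120,x:x+120].copy(); C=cv2.resize(C,None,fx=4,fy=4); cv2.circle(C,(int((u[0]-x)*4),int((u[1]-y)*4)),5,(0,255,0),1)
cv2.imwrite("pics/k3.png",C)
E
```

```text
t 5.47 TCP st [ -17.8 -134.2] z 37.4 rpy [-1.571  0.    -0.082] F [ 0.4 -0.   0.6] w 0.9
[302.91438865 297.3798484 ]
```

View pics/k3.png

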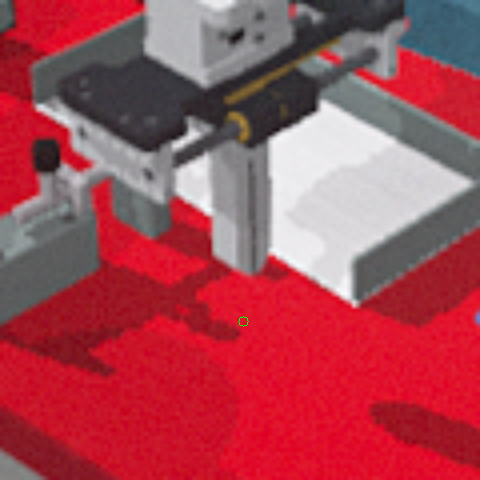

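Request:
apply_moves(
  deltas=[
    {"dp": [0,0.01,0],"roll": 0,"grip": 1},
    {"dp": [0,0.01,0],"roll": 0,"grip": 1},
    {"dp": [0,0.004,0],"roll": 0,"grip": 1},
    {"dp": [0,0,0],"roll": 0,"grip": 1},
  ],
)

```text
time_s: 6.02
ee_pos: [0.4321, 0.0244, 0.013]
eef_rot: [-1.571, 0.001, -0.082]
force: [-0.0, -1.1, -0.4]
grip_width: 0.0004
```

Request:
apply_moves(
  deltas=[
    {"dp": [0,0.003,0],"roll": 0,"grip": 1},
    {"dp": [0,0.003,0],"roll": 0,"grip": 1},
    {"dp": [0,0,0],"roll": 0,"grip": 1},
  ],
)

```text
time_s: 6.4
ee_pos: [0.4321, 0.0244, 0.0071]
eef_rot: [-1.571, 0.0, -0.082]
force: [0.0, 0.2, 0.5]
grip_width: 0.0004
```

Request:
apply_moves(
  deltas=[
    {"dp": [0,0.004,0],"roll": 0,"grip": 1},
    {"dp": [0,0.004,0],"roll": 0,"grip": 1},
    {"dp": [0,0.003,0],"roll": 0,"grip": 1},
    {"dp": [0,0,0],"roll": 0,"grip": 1},
  ],
)

```text
time_s: 6.9
ee_pos: [0.4321, 0.0244, -0.004]
eef_rot: [-1.571, 0.0, -0.082]
force: [-1.2, -0.4, 1.0]
grip_width: 0.0002
```

Request:
apply_moves(
  deltas=[
    {"dp": [0,0.003,0],"roll": 0,"grip": 1},
    {"dp": [0,0.003,0],"roll": 0,"grip": 1},
    {"dp": [0,0,0],"roll": 0,"grip": 1},
  ],
)

```text
time_s: 7.28
ee_pos: [0.4321, 0.0244, -0.01]
eef_rot: [-1.571, 0.0, -0.082]
force: [0.3, -0.2, -0.5]
grip_width: 0.0005
```

Request:
apply_moves(
  deltas=[
    {"dp": [0,0.003,0],"roll": 0,"grip": 1},
    {"dp": [0,0,0],"roll": 0,"grip": 1},
  ],
)

```text
time_s: 7.52
ee_pos: [0.4321, 0.0244, -0.013]
eef_rot: [-1.571, 0.0, -0.082]
force: [-0.7, -0.3, 0.3]
grip_width: 0.0002
```

Request:
apply_moves(
  deltas=[
    {"dp": [0,0.002,0],"roll": 0,"grip": 1},
    {"dp": [0,0,0],"roll": 0,"grip": 1},
  ],
)

```text
time_s: 7.78
ee_pos: [0.4322, 0.0244, -0.0149]
eef_rot: [-1.571, 0.0, -0.082]
force: [-0.4, 0.2, 0.4]
grip_width: 0.0004
```

Request:
apply_moves(
  deltas=[
    {"dp": [0,0.002,0],"roll": 0,"grip": 1},
    {"dp": [0,0,0],"roll": 0,"grip": 1},
  ],
)

```text
time_s: 8.02
ee_pos: [0.4322, 0.0244, -0.0169]
eef_rot: [-1.571, 0.0, -0.082]
force: [-0.4, 0.3, 0.7]
grip_width: 0.0005
```

Request:
apply_moves(
  deltas=[
    {"dp": [0,0.002,0],"roll": 0,"grip": 1},
    {"dp": [0,0,0],"roll": 0,"grip": 1},
  ],
)

```text
time_s: 8.28
ee_pos: [0.4322, 0.0244, -0.0189]
eef_rot: [-1.571, 0.0, -0.082]
force: [-0.9, -0.3, -0.7]
grip_width: 0.0002
```

Request:
apply_moves(
  deltas=[
    {"dp": [0,0.002,0],"roll": 0,"grip": 1},
    {"dp": [0,0,0],"roll": 0,"grip": 1},
  ],
)

```text
time_s: 8.52
ee_pos: [0.4321, 0.0244, -0.0209]
eef_rot: [-1.571, 0.0, -0.082]
force: [0.3, 0.2, 0.2]
grip_width: 0.0004
```

Request:
apply_moves(
  deltas=[
    {"dp": [0,0.002,0],"roll": 0,"grip": 1},
    {"dp": [0,0,0],"roll": 0,"grip": 1},
  ],
)

```text
time_s: 8.78
ee_pos: [0.4321, 0.0244, -0.0229]
eef_rot: [-1.571, 0.0, -0.082]
force: [-0.2, 0.0, -1.2]
grip_width: 0.0005
```

Request:
apply_moves(
  deltas=[
    {"dp": [0,0.002,0],"roll": 0,"grip": 1},
    {"dp": [0,0,0],"roll": 0,"grip": 1},
  ],
)

```text
time_s: 9.02
ee_pos: [0.4322, 0.0244, -0.0249]
eef_rot: [-1.571, 0.0, -0.082]
force: [-0.3, -0.1, 0.8]
grip_width: 0.0001
```

```bash
python3 - <<'E'
from h import *
o=tcp(); p=o["ee_pos"].copy(); q=p.copy(); q[2]=0; p[2]-=.011; u=px("scene",[p,q]); print(u)
b=imaging.camera("scene"); x,y=int(u[0][0])-60,int(u[0][1])-80
C=b[y:y+120,x:x+120].copy(); C=cv2.resize(C,None,fx=4,fy=4); cv2.circle(C,(int((u[1][0]-x)*4),int((u[1][1]-y)*4)),5,(0,255,0),1)
cv2.imwrite("pics/k4.png",C)
E
```

```text
t 9.03 TCP st [ -17.9 -134.3] z -24.9 rpy [-1.571  0.    -0.082] F [-0.3 -0.1  0.8] w 0.1
[[303.40831539 319.17147478]
 [303.11838692 306.8133428 ]]
```

View pics/k4.png

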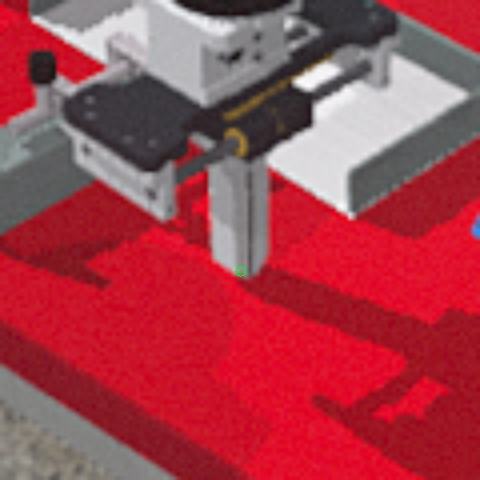

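Request:
apply_moves(
  deltas=[
    {"dp": [0,0.001,0],"roll": 0,"grip": 1},
    {"dp": [0,0,0],"roll": 0,"grip": 1},
  ],
)

```text
time_s: 9.32
ee_pos: [0.4322, 0.0244, -0.0258]
eef_rot: [-1.571, 0.0, -0.082]
force: [0.9, -0.2, -0.0]
grip_width: 0.0003
```

Request:
apply_moves(
  deltas=[
    {"dp": [0,0.001,0],"roll": 0,"grip": 1},
    {"dp": [0,0,0],"roll": 0,"grip": 1},
  ],
)

```text
time_s: 9.57
ee_pos: [0.4322, 0.0244, -0.0268]
eef_rot: [-1.571, 0.0, -0.082]
force: [0.3, -0.2, 0.1]
grip_width: 0.0006
```

Request:
apply_moves(
  deltas=[
    {"dp": [0,0.001,0],"roll": 0,"grip": 1},
    {"dp": [0,0,0],"roll": 0,"grip": 1},
  ],
)

```text
time_s: 9.82
ee_pos: [0.4322, 0.0244, -0.0278]
eef_rot: [-1.571, 0.0, -0.082]
force: [-0.1, 0.2, 0.5]
grip_width: 0.0008
```

Request:
apply_moves(
  deltas=[
    {"dp": [0,0.001,0],"roll": 0,"grip": 1},
    {"dp": [0,0,0],"roll": 0,"grip": 1},
  ],
)

```text
time_s: 10.07
ee_pos: [0.4323, 0.0244, -0.028]
eef_rot: [-1.571, 0.0, -0.082]
force: [-6.5, -0.8, 16.3]
grip_width: 0.0007
```

Request:
apply_moves(
  deltas=[
    {"dp": [0,-0.03,0],"roll": 0,"grip": 0},
    {"dp": [0,-0.045,0],"roll": 0,"grip": 0},
    {"dp": [0,-0.045,0],"roll": 0,"grip": 0},
    {"dp": [-0.006,0,0.045],"roll": 0,"grip": 0},
    {"dp": [-0.006,0,0.045],"roll": 0,"grip": 0},
    {"dp": [-0.007,0,0.044],"roll": 0,"grip": 0},
    {"dp": [0,0,0],"roll": 0,"grip": 0},
  ],
)

```text
time_s: 10.95
ee_pos: [0.4238, 0.1615, 0.0912]
eef_rot: [-1.571, 0.0, -0.079]
force: [0.0, -0.6, -0.6]
grip_width: 0.0468
```

Request:
apply_moves(
  deltas=[
    {"dp": [0,0.03,0],"roll": 0,"grip": 0},
    {"dp": [0,0.025,0],"roll": 0,"grip": 0},
    {"dp": [0,0,0],"roll": 0,"grip": 1},
    {"dp": [0,0,0],"roll": 0,"grip": 1},
    {"dp": [0,0,0],"roll": 0,"grip": 1},
    {"dp": [0,0,0],"roll": 0,"grip": 1},
    {"dp": [0,0,0],"roll": 0,"grip": 1},
  ],
)

```text
time_s: 11.82
ee_pos: [0.4247, 0.1595, 0.037]
eef_rot: [-1.571, -0.001, -0.082]
force: [-2.0, -2.1, 6.5]
grip_width: 0.0153
```

```bash
python3 -c "
from h import *
tcp()"
```

```text
t 11.82 TCP st [-36.4  -0.3] z 37.0 rpy [-1.571e+00 -1.000e-03 -8.200e-02] F [-2.  -2.1  6.5] w 15.3
```

Request:
apply_moves(
  deltas=[
    {"dp": [-0.005,-0.002,0],"roll": 0,"grip": 1},
    {"dp": [-0.01,0,0],"roll": 0,"grip": 1},
    {"dp": [-0.01,0,0],"roll": 0,"grip": 1},
    {"dp": [-0.007,0,0],"roll": 0,"grip": 1},
    {"dp": [-0.004,0,0],"roll": 0,"grip": 1},
    {"dp": [0,0,0],"roll": 0,"grip": 1},
  ],
)

```text
time_s: 12.58
ee_pos: [0.3876, 0.1623, 0.0379]
eef_rot: [-1.571, 0.001, -0.082]
force: [-0.9, 0.4, -21.3]
grip_width: 0.0155
```

Request:
apply_moves(
  deltas=[
    {"dp": [-0.003,0,0],"roll": 0,"grip": 1},
    {"dp": [-0.003,0,0],"roll": 0,"grip": 1},
    {"dp": [0,0,0],"roll": 0,"grip": 1},
  ],
)

```text
time_s: 12.95
ee_pos: [0.382, 0.1628, 0.0382]
eef_rot: [-1.571, 0.001, -0.082]
force: [-1.4, -0.3, -20.3]
grip_width: 0.0155
```

Request:
apply_moves(
  deltas=[
    {"dp": [-0.002,0.001,0],"roll": 0,"grip": 1},
    {"dp": [0,0,0],"roll": 0,"grip": 1},
  ],
)

```text
time_s: 13.2
ee_pos: [0.3811, 0.1631, 0.0379]
eef_rot: [-1.571, -0.002, -0.082]
force: [0.2, -5.2, -7.0]
grip_width: 0.0156
```

Request:
apply_moves(
  deltas=[
    {"dp": [-0.002,0,0],"roll": 0,"grip": 1},
    {"dp": [0,0,0],"roll": 0,"grip": 1},
  ],
)

```text
time_s: 13.45
ee_pos: [0.3806, 0.1632, 0.038]
eef_rot: [-1.57, -0.005, -0.082]
force: [11.8, -6.9, -15.8]
grip_width: 0.0154
```

Request:
apply_moves(
  deltas=[
    {"dp": [0.002,0,0],"roll": 0,"grip": 0.2},
    {"dp": [0,0,0],"roll": 0,"grip": 0.2},
    {"dp": [0,-0.03,0],"roll": 0,"grip": -0.4},
    {"dp": [0,-0.04,0],"roll": 0,"grip": -0.4},
  ],
)

```text
time_s: 13.95
ee_pos: [0.3801, 0.1632, 0.1082]
eef_rot: [-1.571, 0.001, -0.082]
force: [-0.1, -0.9, 0.1]
grip_width: 0.0516
```

Request:
apply_moves(
  deltas=[
    {"dp": [0.0268,0,-0.0432],"roll": 0,"grip": -0.4},
    {"dp": [0.0268,0,-0.0432],"roll": 0,"grip": -0.4},
    {"dp": [0.0268,0,-0.0432],"roll": 0,"grip": -0.4},
    {"dp": [0.0268,0,-0.0432],"roll": 0,"grip": -0.4},
    {"dp": [0.0268,0,-0.0432],"roll": 0,"grip": -0.4},
    {"dp": [0.0268,0,-0.0432],"roll": 0,"grip": -0.4},
    {"dp": [0.0268,0,-0.0432],"roll": 0,"grip": -0.4},
    {"dp": [0.0268,0,-0.0432],"roll": 0,"grip": -0.4},
    {"dp": [0.0268,0,-0.0432],"roll": 0,"grip": -0.4},
    {"dp": [0,0,0],"roll": -0.08,"grip": -0.4},
  ],
)

```text
time_s: 15.2
ee_pos: [0.5896, -0.2467, 0.1068]
eef_rot: [-1.571, -0.0, -0.003]
force: [-0.4, 1.2, 0.4]
grip_width: 0.0657
```

```bash
python3 - <<'E'
from h import *
o=tcp();print(o["ee_pos"])
a0=cv2.imread("pics/top0.png");a=imaging.camera("top");cv2.imwrite("pics/top1.png",a)
crop("top",a,340,180,180,130,4.2,"pics/k5.png")
h=cv2.cvtColor(a,cv2.COLOR_BGR2HSV)
for n,lo,hi in(("orange",(6,150,120),(16,255,255)),("blue",(100,120,80),(118,255,255))):
  for q,H in(("0",cv2.cvtColor(a0,cv2.COLOR_BGR2HSV)),("1",h)):
    m=cv2.inRange(H,lo,hi);m[:190]=0;m[250:]=0;m[:,:360]=0;m[:,500:]=0
    ys,xs=np.nonzero(m); print(n,q,len(xs),xs.mean() if len(xs) else 0,ys.mean() if len(xs) else 0)
E
```

```text
t 15.2 TCP st [ 161.3 -391.6] z 106.8 rpy [-1.571 -0.    -0.003] F [-0.4  1.2  0.4] w 65.7
[ 0.5896459  -0.24674159  0.10682976]
orange 0 365 457.64109589041095 224.413698630137
orange 1 276 454.4891304347826 223.68115942028984
blue 0 644 381.7391304347826 233.02329192546583
blue 1 644 381.7375776397516 232.98291925465838
```

Request:
apply_moves(
  deltas=[
    {"dp": [0,0.045,0.002],"roll": 0,"grip": -0.4},
    {"dp": [0,0.045,0],"roll": 0,"grip": -0.4},
    {"dp": [0,0.033,0],"roll": 0,"grip": -0.4},
    {"dp": [0,0,0],"roll": 0,"grip": 1},
    {"dp": [0,0,0],"roll": 0,"grip": 1},
    {"dp": [0,0,0],"roll": 0,"grip": 1},
    {"dp": [0,0,0],"roll": 0,"grip": 1},
    {"dp": [0,0,0],"roll": 0,"grip": 1},
  ],
  newtons=25,
)

```text
time_s: 16.25
ee_pos: [0.5897, -0.2424, -0.0143]
eef_rot: [-1.572, -0.002, -0.002]
force: [-1.0, 1.5, 6.8]
grip_width: 0.0326
```

Request:
apply_moves(
  deltas=[
    {"dp": [0,-0.035,0],"roll": 0,"grip": 1},
    {"dp": [0,-0.04,0],"roll": 0,"grip": 1},
    {"dp": [0,0,0],"roll": 0,"grip": 1},
  ],
)

```text
time_s: 16.62
ee_pos: [0.5905, -0.2429, 0.0628]
eef_rot: [-1.573, -0.005, -0.002]
force: [-0.1, 0.2, -1.9]
grip_width: 0.0326
```

Request:
apply_moves(
  deltas=[
    {"dp": [0,0,0.048],"roll": 0,"grip": 1},
    {"dp": [0,0,0.048],"roll": 0,"grip": 1},
    {"dp": [0,0,0.048],"roll": 0,"grip": 1},
    {"dp": [0,0,0.048],"roll": 0,"grip": 1},
    {"dp": [0,0,0.048],"roll": 0,"grip": 1},
    {"dp": [0,0,0.048],"roll": 0,"grip": 1},
    {"dp": [0,0,0.048],"roll": 0,"grip": 1},
    {"dp": [0,0,0.048],"roll": 0,"grip": 1},
    {"dp": [0,0,0.048],"roll": 0,"grip": 1},
    {"dp": [0.005,0,0.048],"roll": 0.08,"grip": 1},
  ],
)

```text
time_s: 17.88
ee_pos: [0.5942, 0.2393, 0.0583]
eef_rot: [-1.571, 0.001, -0.083]
force: [2.2, -0.2, -1.0]
grip_width: 0.0326
```

```bash
python3 - <<'E'
from h import *
tcp(); print(Wd([.127,0]),Wd([.127,-.085]))
E
```

```text
t 17.88 TCP st [126.   93.1] z 58.3 rpy [-1.571e+00  1.000e-03 -8.300e-02] F [ 2.2 -0.2 -1. ] w 32.6
[0.58757327 0.14639767] [0.58061107 0.06168328]
```

Request:
apply_moves(
  deltas=[
    {"dp": [0,0.03,0],"roll": 0,"grip": 1},
    {"dp": [0,0.03,0],"roll": 0,"grip": 1},
    {"dp": [0,0.008,0],"roll": 0,"grip": 1},
    {"dp": [0,0,0],"roll": 0,"grip": -0.2},
    {"dp": [0,0,0],"roll": 0,"grip": -0.2},
    {"dp": [0,0,0],"roll": 0,"grip": -0.2},
    {"dp": [0,-0.04,0],"roll": 0,"grip": -0.9},
    {"dp": [0,-0.04,0],"roll": 0,"grip": -0.9},
    {"dp": [0,-0.03,0],"roll": 0,"grip": -0.9},
  ],
)

```text
time_s: 19.0
ee_pos: [0.5954, 0.238, 0.1038]
eef_rot: [-1.57, -0.002, -0.082]
force: [0.4, 0.6, -0.7]
grip_width: 0.0832
```

Request:
apply_moves(
  deltas=[
    {"dp": [0.0038,0,-0.0442],"roll": 0,"grip": -0.9},
    {"dp": [0.0038,0,-0.0442],"roll": 0,"grip": -0.9},
    {"dp": [0.0038,0,-0.0442],"roll": 0,"grip": -0.9},
    {"dp": [0.0038,0,-0.0442],"roll": 0,"grip": -0.9},
    {"dp": [0.0038,0,-0.0442],"roll": 0,"grip": -0.9},
    {"dp": [0.0038,0,-0.0442],"roll": 0,"grip": -0.9},
    {"dp": [0.0038,0,-0.0442],"roll": 0,"grip": -0.9},
    {"dp": [0.0038,0,-0.0442],"roll": 0,"grip": -0.9},
    {"dp": [0.0038,0,-0.0442],"roll": 0,"grip": -0.9},
    {"dp": [0,0,0],"roll": -0.18,"grip": -0.9},
  ],
)

```text
time_s: 20.25
ee_pos: [0.5962, -0.1644, 0.1017]
eef_rot: [-1.571, -0.001, 0.098]
force: [0.8, 1.4, 0.2]
grip_width: 0.0893
```

```bash
python3 - <<'E'
from h import *
tcp(); a=imaging.camera("top"); crop("top",a,220,190,260,120,3,"pics/k6.png")
E
```

```text
t 20.25 TCP st [ 161. -309.] z 101.7 rpy [-1.571e+00 -1.000e-03  9.800e-02] F [0.8 1.4 0.2] w 89.3
```

View pics/k6.png

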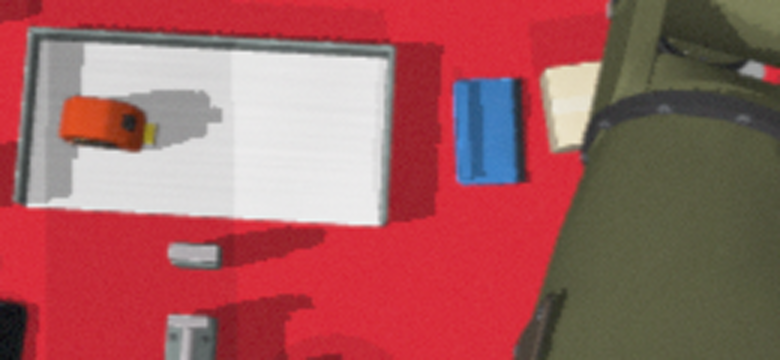

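Request:
apply_moves(
  deltas=[
    {"dp": [0,0.045,0.004],"roll": 0,"grip": -0.9},
    {"dp": [0,0.045,0],"roll": 0,"grip": -0.9},
    {"dp": [0,0.032,0],"roll": 0,"grip": -0.9},
    {"dp": [0,0,0],"roll": 0,"grip": 1},
    {"dp": [0,0,0],"roll": 0,"grip": 1},
    {"dp": [0,0,0],"roll": 0,"grip": 1},
    {"dp": [0,0,0],"roll": 0,"grip": 1},
    {"dp": [0,0,0],"roll": 0,"grip": 1},
  ],
)

```text
time_s: 21.3
ee_pos: [0.597, -0.1577, -0.0189]
eef_rot: [-1.572, -0.003, 0.098]
force: [-0.5, 0.7, 6.7]
grip_width: 0.0629
```

Request:
apply_moves(
  deltas=[
    {"dp": [0,-0.035,0],"roll": 0,"grip": 1},
    {"dp": [0,-0.04,0],"roll": 0,"grip": 1},
    {"dp": [0,0,0],"roll": 0.18,"grip": 1},
  ],
)

```text
time_s: 21.68
ee_pos: [0.5978, -0.158, 0.0586]
eef_rot: [-1.572, -0.006, -0.085]
force: [0.8, 0.8, -0.9]
grip_width: 0.0628
```

```bash
python3 -c "
from h import *
tcp()"
```

```text
t 21.68 TCP st [ 162.2 -302.5] z 58.6 rpy [-1.572 -0.006 -0.085] F [ 0.8  0.8 -0.9] w 62.8
```

Request:
apply_moves(
  deltas=[
    {"dp": [-0.007,0,0.0448],"roll": 0,"grip": 1},
    {"dp": [-0.007,0,0.0448],"roll": 0,"grip": 1},
    {"dp": [-0.007,0,0.0448],"roll": 0,"grip": 1},
    {"dp": [-0.007,0,0.0448],"roll": 0,"grip": 1},
    {"dp": [-0.007,0,0.0448],"roll": 0,"grip": 1},
    {"dp": [0,0,0],"roll": 0,"grip": 1},
  ],
)

```text
time_s: 22.42
ee_pos: [0.5794, 0.0712, 0.055]
eef_rot: [-1.57, -0.001, -0.079]
force: [-0.2, -1.5, -0.2]
grip_width: 0.0636
```

Request:
apply_moves(
  deltas=[
    {"dp": [0,0.03,0],"roll": 0,"grip": 1},
    {"dp": [0,0.03,0],"roll": 0,"grip": 1},
    {"dp": [0,0.013,0],"roll": 0,"grip": 1},
    {"dp": [0,0,0],"roll": 0,"grip": -0.9},
    {"dp": [0,0,0],"roll": 0,"grip": -0.9},
    {"dp": [0,0,0],"roll": 0,"grip": -0.9},
    {"dp": [0,-0.04,0],"roll": 0,"grip": -0.9},
    {"dp": [0,-0.04,0],"roll": 0,"grip": 0.3},
    {"dp": [0,-0.01,0],"roll": 0,"grip": 0.3},
  ],
)

```text
time_s: 23.55
ee_pos: [0.5808, 0.0687, 0.0741]
eef_rot: [-1.57, -0.004, -0.082]
force: [-0.7, -0.3, -0.5]
grip_width: 0.0725
```

```bash
python3 -c "
from h import *
tcp()"
```

```text
t 23.55 TCP st [126.6 -78. ] z 74.1 rpy [-1.57  -0.004 -0.082] F [-0.7 -0.3 -0.5] w 72.5
```

Request:
apply_moves(
  deltas=[
    {"dp": [0.0038,0,-0.042],"roll": 0,"grip": 0.3},
    {"dp": [0.0038,0,-0.042],"roll": 0,"grip": 0.3},
    {"dp": [0.0038,0,-0.042],"roll": 0,"grip": 0.3},
    {"dp": [0,0,0],"roll": -0.166,"grip": 0.3},
    {"dp": [0,0,0],"roll": -0.166,"grip": 0.3},
    {"dp": [0,0,0],"roll": -0.166,"grip": 0.3},
    {"dp": [0,0,0],"roll": -0.166,"grip": 0.3},
    {"dp": [0,0,0],"roll": -0.166,"grip": 0.3},
    {"dp": [0,0,0],"roll": -0.166,"grip": 0.3},
    {"dp": [0,0,0],"roll": -0.166,"grip": 0.3},
  ],
)

```text
time_s: 24.8
ee_pos: [0.5802, -0.0578, 0.0704]
eef_rot: [-1.57, 0.0, 1.085]
force: [-0.5, 1.4, -0.4]
grip_width: 0.0326
```

Request:
apply_moves(
  deltas=[
    {"dp": [0,0,0],"roll": -0.166,"grip": 0.3},
    {"dp": [0,0,0],"roll": -0.166,"grip": 0.3},
    {"dp": [0,0,0],"roll": -0.166,"grip": 0.3},
    {"dp": [0,0,0],"roll": 0,"grip": 0.3},
  ],
)

```text
time_s: 25.3
ee_pos: [0.5802, -0.0579, 0.0706]
eef_rot: [-1.57, -0.0, 1.577]
force: [-0.5, -0.1, 0.2]
grip_width: 0.033
```

```bash
python3 - <<'E'
from h import *
o=tcp(); print(o["ee_pos"])
b=imaging.camera("scene");u=px("scene",[[.582,-.0575,.012]])[0];x,y=int(u[0])-60,int(u[1])-60
crop("",b,x,y,120,100,5,"pics/k7.png"); print(x,y,u)
E
```

```text
t 25.3 TCP st [ 136.4 -204.2] z 70.6 rpy [-1.57  -0.     1.577] F [-0.5 -0.1  0.2] w 33.0
[ 0.58023066 -0.05785041  0.07057018]
313 224 [373.80793759 284.9798349 ]
```

View pics/k7.png

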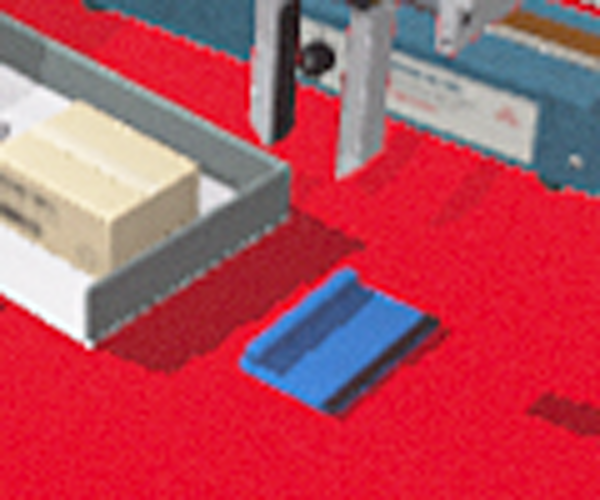

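Request:
apply_moves(
  deltas=[
    {"dp": [0,0.045,0],"roll": 0,"grip": 0.3},
    {"dp": [0,0.04,0],"roll": 0,"grip": 0.3},
    {"dp": [0,0.009,0],"roll": 0,"grip": 0.3},
    {"dp": [0,0,0],"roll": 0,"grip": 1},
    {"dp": [0,0,0],"roll": 0,"grip": 1},
    {"dp": [0,0,0],"roll": 0,"grip": 1},
    {"dp": [0,0,0],"roll": 0,"grip": 1},
    {"dp": [0,0,0],"roll": 0,"grip": 1},
  ],
)

```text
time_s: 26.35
ee_pos: [0.5812, -0.0579, -0.0216]
eef_rot: [-1.573, 0.0, 1.578]
force: [-1.6, 0.1, 7.3]
grip_width: 0.0084
```

Request:
apply_moves(
  deltas=[
    {"dp": [0,-0.03,0],"roll": 0,"grip": 1},
    {"dp": [0,-0.04,0],"roll": 0,"grip": 1},
    {"dp": [0,0,0],"roll": 0,"grip": 1},
  ],
)

```text
time_s: 26.72
ee_pos: [0.5822, -0.0581, 0.0505]
eef_rot: [-1.576, 0.001, 1.578]
force: [0.2, 1.2, -1.0]
grip_width: 0.0085
```

Request:
apply_moves(
  deltas=[
    {"dp": [0.0453,0,-0.0015],"roll": 0,"grip": 1},
    {"dp": [0.0453,0,-0.0015],"roll": 0,"grip": 1},
    {"dp": [0.0453,0,-0.0015],"roll": 0,"grip": 1},
    {"dp": [0.0453,0,-0.0015],"roll": 0,"grip": 1},
    {"dp": [0.0453,0,-0.0015],"roll": 0,"grip": 1},
    {"dp": [0,0,0],"roll": 0.08,"grip": 1},
    {"dp": [0,0,0],"roll": 0,"grip": 1},
  ],
)

```text
time_s: 27.6
ee_pos: [0.5859, 0.1689, 0.0463]
eef_rot: [-1.57, 0.0, 1.499]
force: [-0.7, -0.8, 0.7]
grip_width: 0.0082
```

```bash
python3 -c "
from h import *
tcp()"
```

```text
t 27.6 TCP st [123.5  22.3] z 46.3 rpy [-1.57   0.     1.499] F [-0.7 -0.8  0.7] w 8.2
```

Request:
apply_moves(
  deltas=[
    {"dp": [0,0.03,0],"roll": 0,"grip": 1},
    {"dp": [0,0.026,0],"roll": 0,"grip": 1},
    {"dp": [0,0.008,0],"roll": 0,"grip": 1},
    {"dp": [0,0,0],"roll": 0,"grip": 0.5},
    {"dp": [0,0,0],"roll": 0,"grip": 0.5},
    {"dp": [0,0,0],"roll": 0,"grip": 0.5},
    {"dp": [0,-0.04,0],"roll": 0,"grip": 0.5},
    {"dp": [0,-0.04,0],"roll": 0,"grip": 0.5},
    {"dp": [0,-0.035,0],"roll": 0,"grip": 0.5},
  ],
)

```text
time_s: 28.72
ee_pos: [0.5866, 0.1688, 0.1004]
eef_rot: [-1.572, -0.0, 1.498]
force: [0.1, -0.3, -0.5]
grip_width: 0.0234
```

Request:
apply_moves(
  deltas=[
    {"dp": [0,0,0],"roll": 0.1757,"grip": 0},
    {"dp": [0,0,0],"roll": 0.1757,"grip": 0},
    {"dp": [0,0,0],"roll": 0.1757,"grip": 0},
    {"dp": [0,0,0],"roll": 0.1757,"grip": 0},
    {"dp": [0,0,0],"roll": 0.1757,"grip": 0},
    {"dp": [0,0,0],"roll": 0.1757,"grip": 0},
    {"dp": [0,0,0],"roll": 0.1757,"grip": 0},
    {"dp": [0,0,0],"roll": 0.1757,"grip": 0},
    {"dp": [0,0,0],"roll": 0.1757,"grip": 0},
  ],
)

```text
time_s: 29.85
ee_pos: [0.5865, 0.1688, 0.0988]
eef_rot: [-1.571, -0.001, -0.089]
force: [-0.5, -0.3, 0.0]
grip_width: 0.0471
```

Request:
apply_moves(
  deltas=[
    {"dp": [-0.0124,0,-0.046],"roll": 0,"grip": 0},
    {"dp": [-0.0124,0,-0.046],"roll": 0,"grip": 0},
    {"dp": [-0.0124,0,-0.046],"roll": 0,"grip": 0},
    {"dp": [-0.0124,0,-0.046],"roll": 0,"grip": 0},
    {"dp": [-0.0124,0,-0.046],"roll": 0,"grip": 0},
    {"dp": [-0.0124,0,-0.046],"roll": 0,"grip": 0},
    {"dp": [-0.0124,0,-0.046],"roll": 0,"grip": 0},
    {"dp": [-0.0124,0,-0.046],"roll": 0,"grip": 0},
    {"dp": [-0.0124,0,-0.046],"roll": 0,"grip": 0},
    {"dp": [0,0,0],"roll": 0.035,"grip": 0},
  ],
)

```text
time_s: 31.1
ee_pos: [0.4399, -0.2368, 0.0987]
eef_rot: [-1.571, -0.001, -0.123]
force: [1.0, -0.4, 0.6]
grip_width: 0.0469
```

```bash
python3 - <<'E'
from h import *
tcp(); a=imaging.camera("top"); crop("top",a,220,190,200,130,4,"pics/k8.png")
E
```

```text
t 31.1 TCP st [  11.2 -394. ] z 98.7 rpy [-1.571e+00 -1.000e-03 -1.230e-01] F [ 1.  -0.4  0.6] w 46.9
```

View pics/k8.png

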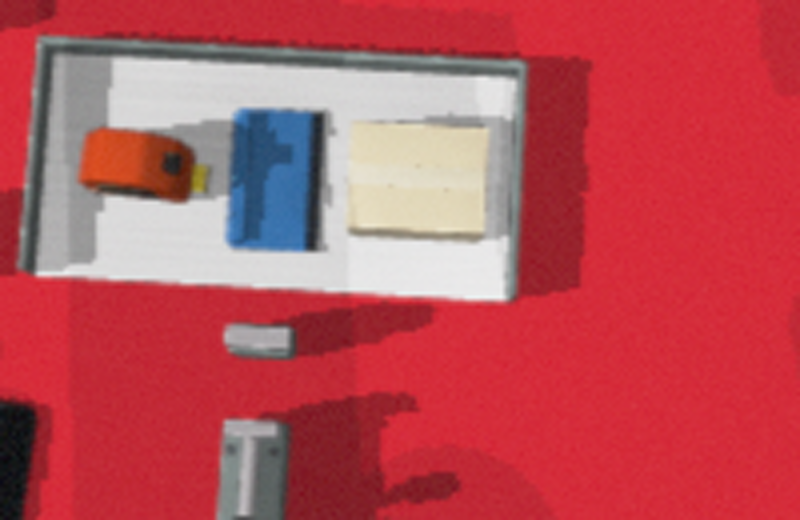

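Request:
apply_moves(
  deltas=[
    {"dp": [0,0.045,0.001],"roll": 0,"grip": 0},
    {"dp": [0,0.045,0],"roll": 0,"grip": 0},
    {"dp": [0,0.027,0],"roll": 0,"grip": 0},
    {"dp": [0,0,0],"roll": 0,"grip": 1},
    {"dp": [0,0,0],"roll": 0,"grip": 1},
    {"dp": [0,0,0],"roll": 0,"grip": 1},
    {"dp": [0,0,0],"roll": 0,"grip": 1},
  ],
)

```text
time_s: 32.02
ee_pos: [0.4414, -0.2336, -0.0173]
eef_rot: [-1.571, -0.001, -0.119]
force: [-3.0, 4.1, 7.6]
grip_width: 0.0237
```

Request:
apply_moves(
  deltas=[
    {"dp": [-0.004,0,0.004],"roll": -0.013,"grip": 1},
    {"dp": [-0.004,0,0.004],"roll": -0.013,"grip": 1},
    {"dp": [-0.003,0,0.005],"roll": -0.013,"grip": 1},
    {"dp": [0,0,0],"roll": 0,"grip": 1},
  ],
)

```text
time_s: 32.52
ee_pos: [0.4323, -0.22, -0.0173]
eef_rot: [-1.572, -0.003, -0.079]
force: [1.8, -0.3, 8.1]
grip_width: 0.0237
```

```bash
python3 -c "
from h import *
tcp()"
```

```text
t 32.52 TCP st [   2.2 -377.8] z -17.3 rpy [-1.572 -0.003 -0.079] F [ 1.8 -0.3  8.1] w 23.7
```

Request:
apply_moves(
  deltas=[
    {"dp": [-0.002,0,0],"roll": 0.003,"grip": 1},
    {"dp": [0,0,0],"roll": 0,"grip": 1},
    {"dp": [0,0,0],"roll": 0,"grip": 0},
    {"dp": [0,0,0],"roll": 0,"grip": 0},
    {"dp": [0,0,0],"roll": 0,"grip": 0},
    {"dp": [0,-0.05,0],"roll": 0,"grip": 0},
    {"dp": [0,-0.03,0.03],"roll": 0,"grip": 0},
    {"dp": [0,0,0.055],"roll": 0,"grip": 0},
    {"dp": [0,0,0.055],"roll": 0,"grip": 0},
    {"dp": [0,0,0.055],"roll": 0,"grip": 0},
  ],
)

```text
time_s: 33.78
ee_pos: [0.4451, -0.0233, 0.0614]
eef_rot: [-1.571, -0.0, -0.083]
force: [0.8, 0.6, -0.0]
grip_width: 0.0468
```

```bash
cat >> h.py <<'E'
def bar(x0,x1,y0=255,y1=330):
    a=imaging.camera("top"); g=a.min(2); m=(g>170).astype(np.uint8); k=np.zeros_like(m); k[y0:y1,x0:x1]=1; m*=k
    c=max(cv2.findContours(m,0,2)[0],key=cv2.contourArea)
    P=S(w("top",c[:,0,:].astype(float),.04))*1e3
    (cx,cy),(ww,hh),an=cv2.minAreaRect(P.astype(np.float32)); print("bar st centre",round(cx,1),round(cy,1),"size",round(ww,1),round(hh,1),"ang",round(an,2),"yrange",P[:,1].min().round(1),P[:,1].max().round(1))
    return a
E
python3 - <<'E'
from h import *
tcp(); a=bar(380,520); crop("",a,390,250,130,80,6,"pics/k9.png")
E
```

```text
t 33.77 TCP st [  -1.1 -180.8] z 61.4 rpy [-1.571 -0.    -0.083] F [ 0.8  0.6 -0. ] w 46.8
bar st centre 0.9 -379.2 size 21.4 146.4 ang 0.0 yrange -452.4 -306.0
```

View pics/k9.png

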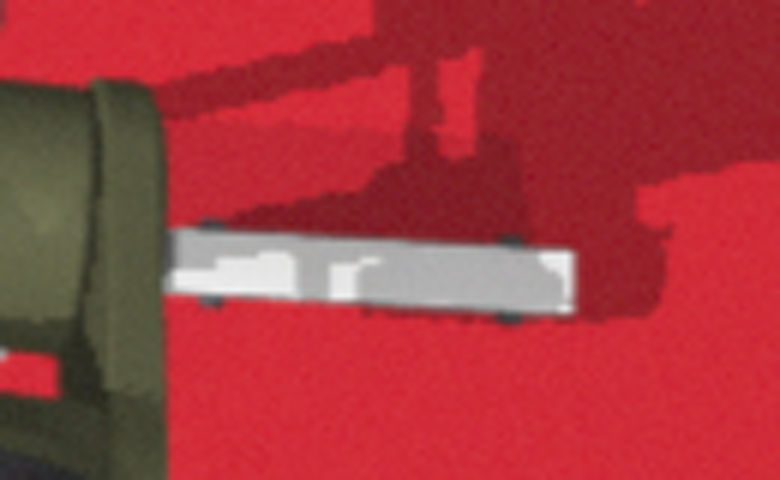

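```bash
python3 - <<'E'
from h import *
print("studA st",S(w("top",[(512/6+390-.4,279/6+250-.4)],.02))*1e3)
R=133.5;a0=np.degrees(np.arctan2(20,132))
def arc(y0,f0,f1,n):
    f=np.radians(np.linspace(f0,f1,n+1)); Y=y0-R*np.cos(f);Z=R*np.sin(f); return np.c_[np.diff(Y),-np.diff(Z)]
up=arc(0,a0,a0+90,15); dn=arc(40,90-a0,180-a0,15)
for k in(up,dn): print(np.round(k,1).tolist())
E
```

```text
studA st [[   2.07532196 -437.94036586]]
[[2.8, -13.7], [4.2, -13.3], [5.6, -12.8], [6.9, -12.1], [8.1, -11.4], [9.3, -10.4], [10.3, -9.4], [11.2, -8.3], [12.1, -7.1], [12.7, -5.8], [13.3, -4.4], [13.6, -3.0], [13.9, -1.6], [14.0, -0.1], [13.9, 1.4]]
[[13.9, -1.4], [14.0, 0.1], [13.9, 1.6], [13.6, 3.0], [13.3, 4.4], [12.7, 5.8], [12.1, 7.1], [11.2, 8.3], [10.3, 9.4], [9.3, 10.4], [8.1, 11.4], [6.9, 12.1], [5.6, 12.8], [4.2, 13.3], [2.8, 13.7]]
```

Request:
apply_moves(
  deltas=[
    {"dp": [0.0005,0,-0.0512],"roll": 0,"grip": 0},
    {"dp": [0.0005,0,-0.0512],"roll": 0,"grip": 0},
    {"dp": [0.0005,0,-0.0512],"roll": 0,"grip": 0},
    {"dp": [0.0005,0,-0.0512],"roll": 0,"grip": 0},
    {"dp": [0.0005,0,-0.0512],"roll": 0,"grip": 0},
    {"dp": [0,0,0],"roll": 0,"grip": -0.1},
    {"dp": [0,0,0],"roll": 0,"grip": -0.1},
  ],
  newtons=18,
)

```text
time_s: 34.7
ee_pos: [0.4265, -0.2797, 0.0609]
eef_rot: [-1.57, 0.001, -0.083]
force: [-0.2, 0.6, 0.1]
grip_width: 0.052
```

```bash
python3 -c "
from h import *
tcp()"
```

```text
t 34.7 TCP st [   1.3 -437.9] z 60.9 rpy [-1.57e+00  1.00e-03 -8.30e-02] F [-0.2  0.6  0.1] w 52.0
```

Request:
apply_moves(
  deltas=[
    {"dp": [0,0.04,0.001],"roll": 0,"grip": -0.1},
    {"dp": [0,0.034,0],"roll": 0,"grip": -0.1},
    {"dp": [0,0.008,0],"roll": 0,"grip": -0.1},
    {"dp": [0,0,0],"roll": 0,"grip": 1},
    {"dp": [0,0,0],"roll": 0,"grip": 1},
    {"dp": [0,0,0],"roll": 0,"grip": 1},
    {"dp": [0,0,0],"roll": 0,"grip": 1},
  ],
)

```text
time_s: 35.58
ee_pos: [0.4274, -0.2796, -0.0195]
eef_rot: [-1.572, -0.001, -0.082]
force: [-1.5, 2.8, 7.2]
grip_width: 0.0338
```

Request:
apply_moves(
  deltas=[
    {"dp": [0,-0.0137,0.0028],"roll": 0,"grip": 1},
    {"dp": [0,-0.0133,0.0042],"roll": 0,"grip": 1},
    {"dp": [0,0,0],"roll": 0,"grip": 1},
  ],
)

```text
time_s: 35.95
ee_pos: [0.4279, -0.2724, 0.0075]
eef_rot: [-1.572, -0.002, -0.082]
force: [0.0, -2.1, -4.6]
grip_width: 0.0339
```

Request:
apply_moves(
  deltas=[
    {"dp": [0,-0.0128,0.0056],"roll": 0,"grip": 1},
    {"dp": [0,-0.0121,0.0069],"roll": 0,"grip": 1},
    {"dp": [0,-0.0114,0.0081],"roll": 0,"grip": 1},
    {"dp": [0,-0.0104,0.0093],"roll": 0,"grip": 1},
    {"dp": [0,-0.0094,0.0103],"roll": 0,"grip": 1},
    {"dp": [0,-0.0083,0.0112],"roll": 0,"grip": 1},
    {"dp": [0,0,0],"roll": 0,"grip": 1},
  ],
)

```text
time_s: 36.83
ee_pos: [0.432, -0.2206, 0.0714]
eef_rot: [-1.571, -0.001, -0.081]
force: [-1.3, -2.8, -0.1]
grip_width: 0.0337
```

Request:
apply_moves(
  deltas=[
    {"dp": [0,-0.0071,0.0121],"roll": 0,"grip": 1},
    {"dp": [0,-0.0058,0.0127],"roll": 0,"grip": 1},
    {"dp": [0,-0.0044,0.0133],"roll": 0,"grip": 1},
    {"dp": [0,-0.003,0.0136],"roll": 0,"grip": 1},
    {"dp": [0,-0.0016,0.0139],"roll": 0,"grip": 1},
    {"dp": [0,-0.0001,0.014],"roll": 0,"grip": 1},
    {"dp": [0,0.001,0.0139],"roll": 0,"grip": 1},
    {"dp": [0,0,0],"roll": 0,"grip": 1},
    {"dp": [0,0,0],"roll": 0,"grip": 1},
  ],
)

```text
time_s: 37.95
ee_pos: [0.4399, -0.1269, 0.0924]
eef_rot: [-1.57, -0.001, -0.082]
force: [0.3, 1.7, 9.9]
grip_width: 0.0332
```

```bash
python3 - <<'E'
from h import *
o=tcp();print(o["ee_pos"]);u=px("scene",[o["ee_pos"]*[1,1,0]])[0];x,y=int(u[0])-60,int(u[1])-100
crop("",imaging.camera("scene"),x,y,120,120,4,"pics/k10.png")
E
```

```text
t 37.95 TCP st [   2.2 -284.5] z 92.4 rpy [-1.57e+00 -1.00e-03 -8.20e-02] F [0.3 1.7 9.9] w 33.2
[ 0.43987899 -0.12689341  0.09241842]
```

View pics/k10.png

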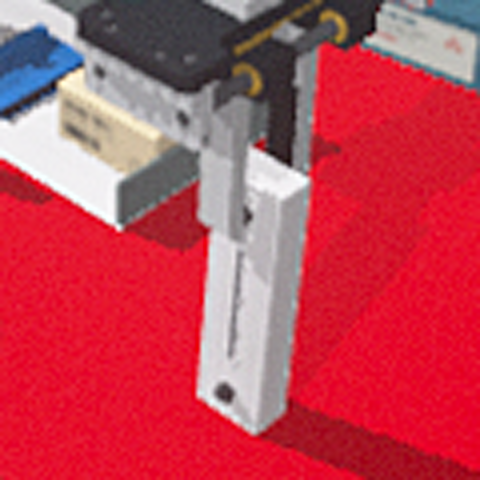

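Request:
apply_moves(
  deltas=[
    {"dp": [0,-0.0016,0.0139],"roll": 0,"grip": 1},
    {"dp": [0,0.0001,0.014],"roll": 0,"grip": 1},
    {"dp": [0,0.0016,0.0139],"roll": 0,"grip": 1},
    {"dp": [0,0.003,0.0136],"roll": 0,"grip": 1},
    {"dp": [0,0.0044,0.0133],"roll": 0,"grip": 1},
    {"dp": [0,0.0058,0.0127],"roll": 0,"grip": 1},
    {"dp": [0,0.0071,0.0121],"roll": 0,"grip": 1},
    {"dp": [0,0.0083,0.0112],"roll": 0,"grip": 1},
    {"dp": [0,0,0],"roll": 0,"grip": 1},
  ],
)

```text
time_s: 39.12
ee_pos: [0.4497, -0.021, 0.0646]
eef_rot: [-1.569, -0.004, -0.081]
force: [0.1, 11.0, 16.5]
grip_width: 0.0334
```

Request:
apply_moves(
  deltas=[
    {"dp": [0,0.0094,0.0103],"roll": 0,"grip": 1},
    {"dp": [0,0.0104,0.0093],"roll": 0,"grip": 1},
    {"dp": [0,0.0114,0.0081],"roll": 0,"grip": 1},
    {"dp": [0,0.0121,0.0069],"roll": 0,"grip": 1},
    {"dp": [0,0.0128,0.0056],"roll": 0,"grip": 1},
    {"dp": [0,0.0133,0.0042],"roll": 0,"grip": 1},
    {"dp": [0,0.0127,0.0028],"roll": 0,"grip": 1},
    {"dp": [0,0,0],"roll": 0,"grip": 1},
  ],
)

```text
time_s: 40.12
ee_pos: [0.4512, 0.0234, -0.0202]
eef_rot: [-1.571, 0.002, -0.082]
force: [-0.1, 1.1, -3.3]
grip_width: 0.0331
```

```bash
python3 -c "
from h import *
tcp()"
```

```text
t 40.12 TCP st [   1.1 -133.7] z -20.2 rpy [-1.571  0.002 -0.082] F [-0.1  1.1 -3.3] w 33.1
```

Request:
apply_moves(
  deltas=[
    {"dp": [0,0,0],"roll": 0,"grip": 0},
    {"dp": [0,0,0],"roll": 0,"grip": 0},
    {"dp": [0,0,0],"roll": 0,"grip": 0},
    {"dp": [0,-0.04,0],"roll": 0,"grip": -0.1},
    {"dp": [0,-0.045,-0.02],"roll": 0,"grip": -0.1},
    {"dp": [0,0,-0.055],"roll": 0,"grip": -0.1},
    {"dp": [0,0,-0.055],"roll": 0,"grip": -0.1},
    {"dp": [0,0,-0.055],"roll": 0,"grip": -0.1},
    {"dp": [0,0,-0.055],"roll": 0,"grip": -0.1},
    {"dp": [0,0,-0.055],"roll": 0,"grip": -0.1},
  ],
)

```text
time_s: 41.38
ee_pos: [0.4272, -0.2726, 0.0663]
eef_rot: [-1.571, -0.001, -0.083]
force: [1.3, 1.0, -0.3]
grip_width: 0.0519
```

```bash
python3 - <<'E'
from h import *
tcp(); a=bar(340,450,255,325); cv2.imwrite("pics/t3.png",a); crop("",a,270,250,190,90,4.2,"pics/k11.png")
E
```

```text
t 41.38 TCP st [   1.5 -430.7] z 66.3 rpy [-1.571e+00 -1.000e-03 -8.300e-02] F [ 1.3  1.  -0.3] w 51.9
bar st centre 1.0 -189.1 size 126.2 22.9 ang 88.86 yrange -252.0 -126.2
```

View pics/k11.png

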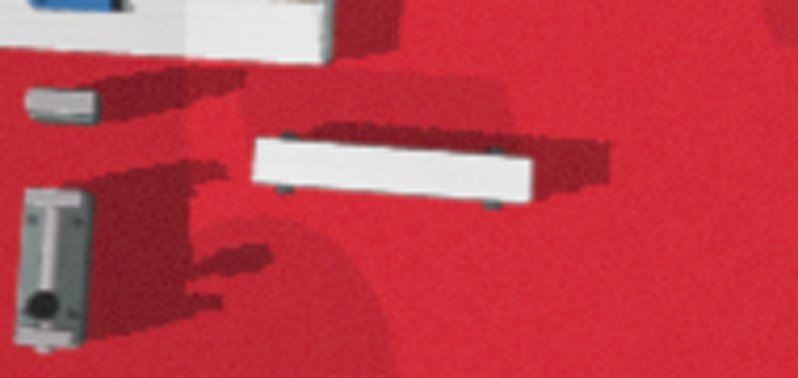

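```bash
python3 - <<'E'
from h import *
c=lambda p:np.array(p)/4.2+[270,250]-.4
f=lambda p,z:np.round(S(w("top",c(p),z))*1e3,1).tolist()
print("bar ends mid",f([(255,160),(533,179)],.04)); print("studs A,B",f([(287,162),(493,178)],.021))
print("keeper top front corners",f([(27,113),(97,117)],.064),"back",f([(29,89),(97,93)],.064)); print("strap front",f([(24,189),(91,192)],.062))
a=cv2.imread("pics/t3.png"); m=(a.min(2)>150).astype(np.uint8); m[:,:325]=0;m[:,420:]=0;m[:270]=0;m[320:]=0
P=S(w("top",max(cv2.findContours(m,0,2)[0],key=cv2.contourArea)[:,0].astype(float),.04))*1e3
print(cv2.minAreaRect(P.astype(np.float32)))
E
```

```text
bar ends mid [[2.7, -104.6], [0.5, -255.0]]
studs A,B [[3.3, -122.3], [0.6, -235.7]]
keeper top front corners [[20.1, 18.0], [20.0, -19.4]] back [[32.9, 17.8], [32.7, -18.6]]
strap front [[-20.0, 17.1], [-19.7, -18.5]]
((1.2170982360839844, -178.74822998046875), (149.70184326171875, 23.401887893676758), 88.70327758789062)
```

Request:
apply_moves(
  deltas=[
    {"dp": [0,0,0.0503],"roll": 0,"grip": -0.1},
    {"dp": [0,0,0.0503],"roll": 0,"grip": -0.1},
    {"dp": [0,0,0.0503],"roll": 0,"grip": -0.1},
    {"dp": [0,0,0.0503],"roll": 0,"grip": -0.1},
    {"dp": [0,0,0.0503],"roll": 0,"grip": -0.1},
    {"dp": [0,0,0],"roll": 0.022,"grip": -0.1},
    {"dp": [0,0.04,0],"roll": 0,"grip": -0.1},
    {"dp": [0,0.036,0],"roll": 0,"grip": -0.1},
    {"dp": [0,0.007,0],"roll": 0,"grip": -0.1},
  ],
)

```text
time_s: 42.55
ee_pos: [0.4471, -0.0205, -0.0185]
eef_rot: [-1.571, 0.003, -0.105]
force: [0.4, 0.1, 0.8]
grip_width: 0.0521
```

Request:
apply_moves(
  deltas=[
    {"dp": [0,0,0],"roll": 0,"grip": 1},
    {"dp": [0,0,0],"roll": 0,"grip": 1},
    {"dp": [0,0,0],"roll": 0,"grip": 1},
    {"dp": [0,0,0],"roll": 0,"grip": 1},
    {"dp": [0,0,0],"roll": 0,"grip": 1},
    {"dp": [0,0,0],"roll": 0,"grip": 1},
  ],
)

```text
time_s: 43.3
ee_pos: [0.4482, -0.0199, -0.0164]
eef_rot: [-1.571, -0.0, -0.104]
force: [-4.6, -1.0, 7.9]
grip_width: 0.0238
```

```bash
python3 -c "
from h import *
tcp()"
```

```text
t 43.3 TCP st [   1.7 -177.2] z -16.4 rpy [-1.571 -0.    -0.104] F [-4.6 -1.   7.9] w 23.8
```

Request:
apply_moves(
  deltas=[
    {"dp": [-0.0005,0,-0.004],"roll": -0.008,"grip": 1},
    {"dp": [-0.0005,0,-0.004],"roll": -0.008,"grip": 1},
    {"dp": [-0.0005,0,-0.003],"roll": -0.006,"grip": 1},
    {"dp": [0,0,0],"roll": 0,"grip": 1},
  ],
)

```text
time_s: 43.8
ee_pos: [0.4463, -0.0306, -0.0164]
eef_rot: [-1.571, -0.002, -0.082]
force: [-0.3, 3.6, 5.5]
grip_width: 0.0241
```

Request:
apply_moves(
  deltas=[
    {"dp": [0,0,0],"roll": 0,"grip": -0.1},
    {"dp": [0,0,0],"roll": 0,"grip": -0.1},
    {"dp": [0,0,0],"roll": 0,"grip": -0.1},
    {"dp": [0,-0.04,0],"roll": 0,"grip": -0.1},
    {"dp": [0,-0.04,-0.03],"roll": 0,"grip": -0.1},
    {"dp": [0,0,-0.055],"roll": 0,"grip": -0.1},
    {"dp": [0,0,-0.055],"roll": 0,"grip": -0.1},
    {"dp": [0,0,-0.055],"roll": 0,"grip": -0.1},
    {"dp": [0,0,-0.02],"roll": 0,"grip": -0.1},
    {"dp": [0,0,0],"roll": 0,"grip": -0.1},
  ],
)

```text
time_s: 45.05
ee_pos: [0.4277, -0.2453, 0.0626]
eef_rot: [-1.57, 0.001, -0.084]
force: [-0.8, 0.1, -0.5]
grip_width: 0.0518
```

```bash
python3 - <<'E'
from h import *
tcp(); a=imaging.camera("top"); cv2.imwrite("pics/t4.png",a)
m=(a.min(2)>150).astype(np.uint8); m[:,:325]=0;m[:,430:]=0;m[:270]=0;m[320:]=0
P=S(w("top",max(cv2.findContours(m,0,2)[0],key=cv2.contourArea)[:,0].astype(float),.04))*1e3
print(cv2.minAreaRect(P.astype(np.float32)))
E
```

```text
t 45.05 TCP st [-2.000e-01 -4.035e+02] z 62.6 rpy [-1.57e+00  1.00e-03 -8.40e-02] F [-0.8  0.1 -0.5] w 51.8
((1.2358627319335938, -188.98890686035156), (23.30990982055664, 148.3779296875), 0.002168332226574421)
```

Request:
apply_moves(
  deltas=[
    {"dp": [0.0008,0,0.0523],"roll": 0,"grip": -0.1},
    {"dp": [0,0,0.0523],"roll": 0,"grip": -0.1},
    {"dp": [0,0,0.0523],"roll": 0,"grip": -0.1},
    {"dp": [0,0,0],"roll": -0.002,"grip": -0.1},
    {"dp": [0,0.04,0],"roll": 0,"grip": -0.1},
    {"dp": [0,0.034,0],"roll": 0,"grip": -0.1},
    {"dp": [0,0.008,0],"roll": 0,"grip": -0.1},
    {"dp": [0,0,0],"roll": 0,"grip": -0.1},
  ],
)

```text
time_s: 46.1
ee_pos: [0.4418, -0.0886, -0.0187]
eef_rot: [-1.571, 0.0, -0.08]
force: [-0.0, -0.0, 0.5]
grip_width: 0.052
```

```bash
python3 -c "
from h import *
tcp()"
```

```text
t 46.1 TCP st [   1.  -246.2] z -18.7 rpy [-1.571  0.    -0.08 ] F [-0.  -0.   0.5] w 52.0
```

Request:
apply_moves(
  deltas=[
    {"dp": [0,0,0],"roll": -0.001,"grip": 1},
    {"dp": [0,0,0],"roll": 0,"grip": 1},
    {"dp": [0,0,0],"roll": 0,"grip": 1},
    {"dp": [0,0,0],"roll": 0,"grip": 1},
    {"dp": [0,-0.0137,0.0028],"roll": 0,"grip": 1},
    {"dp": [0,-0.0133,0.0042],"roll": 0,"grip": 1},
    {"dp": [0,0,0],"roll": 0,"grip": 1},
  ],
)

```text
time_s: 46.98
ee_pos: [0.4427, -0.0815, 0.009]
eef_rot: [-1.571, -0.002, -0.079]
force: [-1.0, -2.2, -4.6]
grip_width: 0.0332
```

Request:
apply_moves(
  deltas=[
    {"dp": [0,-0.0128,0.0056],"roll": 0,"grip": 1},
    {"dp": [0,-0.0121,0.0069],"roll": 0,"grip": 1},
    {"dp": [0,-0.0114,0.0081],"roll": 0,"grip": 1},
    {"dp": [0,-0.0104,0.0093],"roll": 0,"grip": 1},
    {"dp": [0,-0.0094,0.0103],"roll": 0,"grip": 1},
    {"dp": [0,-0.0083,0.0112],"roll": 0,"grip": 1},
    {"dp": [0,0,0],"roll": 0,"grip": 1},
  ],
)

```text
time_s: 47.85
ee_pos: [0.4467, -0.0298, 0.0729]
eef_rot: [-1.571, -0.001, -0.078]
force: [0.1, -3.1, -0.1]
grip_width: 0.0334
```

Request:
apply_moves(
  deltas=[
    {"dp": [0,-0.0071,0.0121],"roll": 0,"grip": 1},
    {"dp": [0,-0.0058,0.0127],"roll": 0,"grip": 1},
    {"dp": [0,-0.0044,0.0133],"roll": 0,"grip": 1},
    {"dp": [0,-0.003,0.0136],"roll": 0,"grip": 1},
    {"dp": [0,-0.0016,0.0139],"roll": 0,"grip": 1},
    {"dp": [0,-0.0001,0.014],"roll": 0,"grip": 1},
    {"dp": [0,0.001,0.0139],"roll": 0,"grip": 1},
    {"dp": [0,0,0],"roll": 0,"grip": 1},
    {"dp": [0,0,0],"roll": 0,"grip": 1},
  ],
)

```text
time_s: 48.98
ee_pos: [0.4542, 0.0639, 0.0938]
eef_rot: [-1.57, -0.001, -0.079]
force: [-0.1, 2.0, 7.0]
grip_width: 0.0331
```

```bash
python3 -c "
from h import *
tcp()"
```

```text
t 48.98 TCP st [  0.8 -93.1] z 93.8 rpy [-1.57e+00 -1.00e-03 -7.90e-02] F [-0.1  2.   7. ] w 33.1
```

Request:
apply_moves(
  deltas=[
    {"dp": [0,-0.003,0.0139],"roll": 0.003,"grip": 1},
    {"dp": [0,0.0001,0.014],"roll": 0,"grip": 1},
    {"dp": [0,0.0016,0.0139],"roll": 0,"grip": 1},
    {"dp": [0,0.003,0.0136],"roll": 0,"grip": 1},
    {"dp": [0,0.0044,0.0133],"roll": 0,"grip": 1},
    {"dp": [0,0.0058,0.0127],"roll": 0,"grip": 1},
    {"dp": [0,0,0],"roll": 0,"grip": 1},
  ],
)

```text
time_s: 49.85
ee_pos: [0.4631, 0.1463, 0.0843]
eef_rot: [-1.568, -0.007, -0.081]
force: [-0.4, 4.0, 22.9]
grip_width: 0.0339
```

Request:
apply_moves(
  deltas=[
    {"dp": [0,0.0071,0.0121],"roll": 0,"grip": 1},
    {"dp": [0,0.0083,0.0112],"roll": 0,"grip": 1},
    {"dp": [0,0.0094,0.0103],"roll": 0,"grip": 1},
    {"dp": [0,0,0],"roll": 0,"grip": 1},
  ],
)

```text
time_s: 50.35
ee_pos: [0.4657, 0.1808, 0.059]
eef_rot: [-1.566, -0.007, -0.081]
force: [1.1, 10.4, 17.0]
grip_width: 0.0334
```

```bash
python3 -c "
from h import *
tcp()"
```

```text
t 50.35 TCP st [ 2.7 24.3] z 59.0 rpy [-1.566 -0.007 -0.081] F [ 1.1 10.4 17. ] w 33.4
```

Request:
apply_moves(
  deltas=[
    {"dp": [0,-0.002,0.0015],"roll": 0,"grip": 1},
    {"dp": [0,0,0],"roll": 0,"grip": 1},
  ],
)

```text
time_s: 50.6
ee_pos: [0.4646, 0.1802, 0.0597]
eef_rot: [-1.569, -0.004, -0.082]
force: [4.4, 6.1, 7.9]
grip_width: 0.0337
```

```bash
python3 - <<'E'
from h import *
o=tcp();u=px("scene",[o["ee_pos"]*[1,1,0]])[0];x,y=int(u[0])-60,int(u[1])-90
b=imaging.camera("scene");cv2.imwrite("pics/s5.png",b)
crop("",b,x,y,140,120,4.5,"pics/k12.png");print(x,y)
E
```

```text
t 50.6 TCP st [ 1.7 23.6] z 59.7 rpy [-1.569 -0.004 -0.082] F [4.4 6.1 7.9] w 33.7
203 182
```

View pics/k12.png

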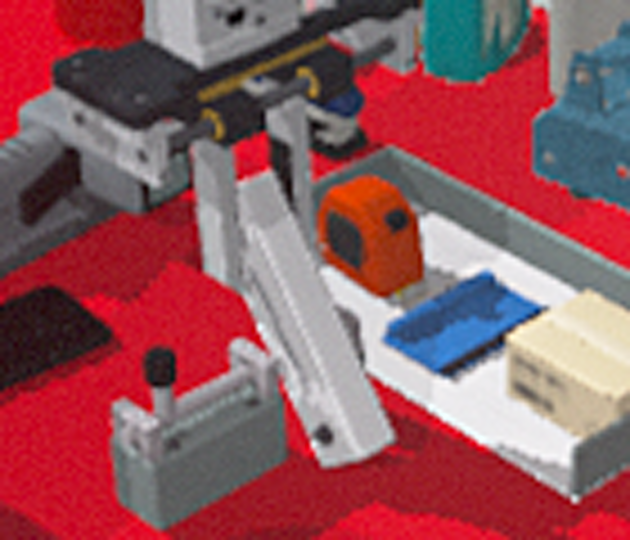

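Request:
apply_moves(
  deltas=[
    {"dp": [0,0.0104,0.0093],"roll": 0,"grip": 1},
    {"dp": [0,0.0114,0.0081],"roll": 0,"grip": 1},
    {"dp": [0,0.0121,0.0069],"roll": 0,"grip": 1},
    {"dp": [0,0,0],"roll": 0,"grip": 1},
  ],
)

```text
time_s: 51.15
ee_pos: [0.4647, 0.2037, 0.0237]
eef_rot: [-1.571, 0.001, -0.082]
force: [0.5, 2.1, -2.2]
grip_width: 0.0329
```

Request:
apply_moves(
  deltas=[
    {"dp": [0,0.0128,0.0056],"roll": 0,"grip": 1},
    {"dp": [0,0.0133,0.0042],"roll": 0,"grip": 1},
    {"dp": [0,0.0137,0.0028],"roll": 0,"grip": 1},
    {"dp": [0,0.003,0],"roll": 0,"grip": 1},
    {"dp": [0,0,0],"roll": 0,"grip": 1},
  ],
)

```text
time_s: 51.78
ee_pos: [0.466, 0.2152, -0.0186]
eef_rot: [-1.572, 0.001, -0.082]
force: [-0.1, -1.2, -4.7]
grip_width: 0.032
```

```bash
python3 -c "
from h import *
tcp()"
```

```text
t 51.77 TCP st [ 0.2 58.7] z -18.6 rpy [-1.572e+00  1.000e-03 -8.200e-02] F [-0.1 -1.2 -4.7] w 32.0
```

Request:
apply_moves(
  deltas=[
    {"dp": [0,0.002,0],"roll": 0,"grip": 1},
    {"dp": [0,0,0],"roll": 0,"grip": -0.1},
    {"dp": [0,0,0],"roll": 0,"grip": -0.1},
    {"dp": [0,0,0],"roll": 0,"grip": -0.1},
    {"dp": [0,-0.045,0],"roll": 0,"grip": -0.1},
    {"dp": [0,-0.05,0],"roll": 0,"grip": -0.1},
    {"dp": [-0.01,-0.02,0.05],"roll": 0,"grip": -0.1},
    {"dp": [-0.03,0,0.05],"roll": 0,"grip": -0.1},
    {"dp": [-0.03,0,0.05],"roll": 0,"grip": -0.1},
    {"dp": [-0.03,0,0.05],"roll": 0,"grip": -0.1},
  ],
)

```text
time_s: 53.02
ee_pos: [0.3822, 0.4248, 0.0952]
eef_rot: [-1.57, -0.0, -0.082]
force: [0.2, -0.2, 0.3]
grip_width: 0.0514
```

```bash
python3 - <<'E'
from h import *
tcp(); a=imaging.camera("top"); cv2.imwrite("pics/t6.png",a); b=imaging.camera("scene"); cv2.imwrite("pics/s6.png",b)
m=(a.min(2)>150).astype(np.uint8); m[:,:230]=0;m[:,340:]=0;m[:268]=0;m[310:]=0
P=S(w("top",max(cv2.findContours(m,0,2)[0],key=cv2.contourArea)[:,0].astype(float),.04))*1e3
print(cv2.minAreaRect(P.astype(np.float32)))
A=cv2.resize(a[195:335,140:340],None,fx=3,fy=3);B=cv2.resize(b[210:350,200:265],None,fx=3,fy=3)
cv2.imwrite("pics/k13.png",np.hstack([A,B]))
E
```

```text
t 53.02 TCP st [-100.5  260.6] z 95.2 rpy [-1.57  -0.    -0.082] F [ 0.2 -0.2  0.3] w 51.4
((0.4374885559082031, 17.20705795288086), (148.14385986328125, 22.523040771484375), 88.84169006347656)
```

View pics/k13.png

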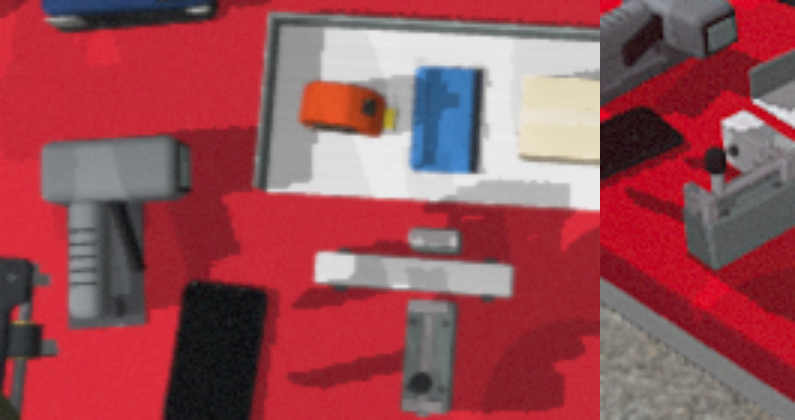

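Request:
apply_moves(
  deltas=[
    {"dp": [0.0034,0,-0.0434],"roll": 0,"grip": 0},
    {"dp": [0.0034,0,-0.0434],"roll": 0,"grip": 0},
    {"dp": [0.0034,0,-0.0434],"roll": 0,"grip": 0},
    {"dp": [0.0034,0,-0.0434],"roll": 0,"grip": 0},
    {"dp": [0.0034,0,-0.0434],"roll": 0,"grip": 0},
    {"dp": [0.0034,0,-0.0434],"roll": 0,"grip": 0},
    {"dp": [0,0.03,0],"roll": 0,"grip": 0},
    {"dp": [0,0.026,0],"roll": 0,"grip": 0},
    {"dp": [0,0,0],"roll": 0,"grip": 0},
  ],
)

```text
time_s: 54.25
ee_pos: [0.3812, 0.1612, 0.038]
eef_rot: [-1.572, 0.003, -0.083]
force: [0.0, -0.3, -0.0]
grip_width: 0.047
```

Request:
apply_moves(
  deltas=[
    {"dp": [0,0,0],"roll": 0,"grip": 1},
    {"dp": [0,0,0],"roll": 0,"grip": 1},
    {"dp": [0,0,0],"roll": 0,"grip": 1},
    {"dp": [0,0,0],"roll": 0,"grip": 1},
    {"dp": [0,0,0],"roll": 0,"grip": 1},
  ],
)

```text
time_s: 54.88
ee_pos: [0.3822, 0.1621, 0.0392]
eef_rot: [-1.571, -0.0, -0.082]
force: [-1.2, -0.0, 5.9]
grip_width: 0.0152
```

```bash
python3 -c "
from h import *
tcp()"
```

```text
t 54.88 TCP st [-79.   -1.2] z 39.2 rpy [-1.571 -0.    -0.082] F [-1.2 -0.   5.9] w 15.2
```

Request:
apply_moves(
  deltas=[
    {"dp": [0.008,0,0],"roll": 0,"grip": 1},
    {"dp": [0.01,0,0],"roll": 0,"grip": 1},
    {"dp": [0.01,0,0],"roll": 0,"grip": 1},
    {"dp": [0.008,0,0],"roll": 0,"grip": 1},
    {"dp": [0.006,0,0],"roll": 0,"grip": 1},
    {"dp": [0,0,0],"roll": 0,"grip": 1},
  ],
)

```text
time_s: 55.62
ee_pos: [0.4246, 0.1585, 0.0392]
eef_rot: [-1.571, -0.001, -0.082]
force: [1.6, -1.9, 4.8]
grip_width: 0.0158
```

Request:
apply_moves(
  deltas=[
    {"dp": [0.003,0,0],"roll": 0,"grip": 1},
    {"dp": [0.001,0,0],"roll": 0,"grip": 1},
    {"dp": [0,0,0],"roll": 0,"grip": 1},
    {"dp": [0,0,0],"roll": 0,"grip": 1},
  ],
)

```text
time_s: 56.12
ee_pos: [0.4252, 0.1584, 0.0389]
eef_rot: [-1.572, 0.006, -0.082]
force: [-20.9, 1.6, 20.8]
grip_width: 0.0155
```

```bash
python3 -c "
from h import *
tcp()"
```

```text
t 56.12 TCP st [-35.8  -1.4] z 38.9 rpy [-1.572  0.006 -0.082] F [-20.9   1.6  20.8] w 15.5
```

Request:
apply_moves(
  deltas=[
    {"dp": [0,0,0],"roll": 0,"grip": 0.3},
    {"dp": [0,0,0],"roll": 0,"grip": 0.3},
    {"dp": [0,0,0],"roll": 0,"grip": 0.3},
    {"dp": [0,-0.04,0],"roll": 0,"grip": -1},
    {"dp": [0,-0.04,0],"roll": 0,"grip": -1},
  ],
  newtons=30,
)

```text
time_s: 56.75
ee_pos: [0.4276, 0.1581, 0.1197]
eef_rot: [-1.571, 0.001, -0.082]
force: [0.0, 0.2, -0.8]
grip_width: 0.0493
```

Request:
apply_moves(
  deltas=[
    {"dp": [0,0,0],"roll": -0.1679,"grip": -1},
    {"dp": [0,0,0],"roll": -0.1679,"grip": -1},
    {"dp": [0,0,0],"roll": -0.1679,"grip": -1},
    {"dp": [0,0,0],"roll": -0.1679,"grip": -1},
    {"dp": [0,0,0],"roll": -0.1679,"grip": -1},
    {"dp": [0,0,0],"roll": -0.1679,"grip": -1},
    {"dp": [0,0,0],"roll": -0.1679,"grip": -1},
    {"dp": [0,0,0],"roll": -0.1679,"grip": -1},
    {"dp": [0,0,0],"roll": -0.1679,"grip": -1},
    {"dp": [0,0,0],"roll": -0.1679,"grip": -1},
  ],
)

```text
time_s: 58.0
ee_pos: [0.4279, 0.1581, 0.1188]
eef_rot: [-1.571, 0.0, 1.602]
force: [-0.7, -0.7, -0.7]
grip_width: 0.0938
```

Request:
apply_moves(
  deltas=[
    {"dp": [0.042,0,-0.0124],"roll": 0,"grip": -1},
    {"dp": [0.042,0,-0.0124],"roll": 0,"grip": -1},
    {"dp": [0.042,0,-0.0124],"roll": 0,"grip": -1},
    {"dp": [0.042,0,-0.0124],"roll": 0,"grip": -1},
    {"dp": [0.042,0,-0.0124],"roll": 0,"grip": -1},
    {"dp": [0.042,0,-0.0124],"roll": 0,"grip": -1},
    {"dp": [0,0,0],"roll": 0,"grip": -1},
  ],
)

```text
time_s: 58.88
ee_pos: [0.4955, 0.4139, 0.1176]
eef_rot: [-1.57, 0.0, 1.599]
force: [-0.7, 0.4, -0.4]
grip_width: 0.0938
```

```bash
python3 - <<'E'
from h import *
o=tcp();print(o["ee_pos"])
a=imaging.camera("top");cv2.imwrite("pics/t7.png",a);b=imaging.camera("scene");cv2.imwrite("pics/s7.png",b)
H=cv2.cvtColor(a,cv2.COLOR_BGR2HSV);m=(a.max(2)<60).astype(np.uint8)
# knob from top + goods positions
k=m.copy();k[:,:272]=0;k[:,295:]=0;k[:285]=0;k[335:]=0;ys,xs=np.nonzero(k);print("knob",len(xs),np.round(S(w("top",[(xs.mean(),ys.mean())],.085))*1e3,1) if len(xs) else 0)
for n,lo,hi,z in(("orange",(6,150,120),(16,255,255),.05),("blue",(100,120,80),(118,255,255),.006),("carton",(15,25,150),(30,110,255),.044)):
    q=cv2.inRange(H,lo,hi);q[:195]=0;q[270:]=0;q[:,:225]=0;q[:,355:]=0;ys,xs=np.nonzero(q);print(n,len(xs),np.round(S(w("top",[(xs.mean(),ys.mean())],z))*1e3,1) if len(xs) else 0)
E
```

```text
t 58.88 TCP st [ 13.3 259.1] z 117.6 rpy [-1.57   0.     1.599] F [-0.7  0.4 -0.4] w 93.8
[0.4954659  0.41393865 0.11764957]
knob 26 [[-34.7   0.2]]
orange 303 [[123.8  81.6]]
blue 653 [[124.6   4. ]]
carton 899 [[125.6 -97.7]]
```

Request:
apply_moves(
  deltas=[
    {"dp": [-0.001,0.045,0.002],"roll": 0,"grip": -1},
    {"dp": [0,0.045,0],"roll": 0,"grip": -1},
    {"dp": [0,0.033,0],"roll": 0,"grip": -1},
    {"dp": [0,0,0],"roll": 0,"grip": -1},
  ],
)

```text
time_s: 59.48
ee_pos: [0.4927, 0.4092, -0.006]
eef_rot: [-1.567, 0.003, 1.596]
force: [-0.6, -0.0, -0.0]
grip_width: 0.0935
```

Request:
apply_moves(
  deltas=[
    {"dp": [0,0,0],"roll": 0,"grip": 0.05},
    {"dp": [0,0,0],"roll": 0,"grip": 0.05},
    {"dp": [0,0,0],"roll": 0,"grip": 0.05},
    {"dp": [0,0,0],"roll": 0,"grip": 0.05},
    {"dp": [0,0,0],"roll": 0,"grip": 0.05},
    {"dp": [0,0,0],"roll": 0,"grip": 0.05},
  ],
)

```text
time_s: 60.22
ee_pos: [0.4935, 0.4105, -0.0043]
eef_rot: [-1.57, 0.001, 1.597]
force: [-2.2, -4.1, 0.7]
grip_width: 0.0451
```

Request:
apply_moves(
  deltas=[
    {"dp": [0,0,0],"roll": 0,"grip": 1},
    {"dp": [0,0,0],"roll": 0,"grip": 1},
    {"dp": [0,0,0],"roll": 0,"grip": 1},
    {"dp": [0,0,0],"roll": 0,"grip": 1},
  ],
  newtons=40,
)

```text
time_s: 60.72
ee_pos: [0.4935, 0.4143, -0.0044]
eef_rot: [-1.572, -0.005, 1.597]
force: [3.0, 22.4, -11.6]
grip_width: 0.0371
```

```bash
python3 - <<'E'
from h import *
tcp()
b=imaging.camera("scene");a=imaging.camera("top");cv2.imwrite("pics/t8.png",a);cv2.imwrite("pics/s8.png",b)
A=cv2.resize(a[190:340,140:365],None,fx=2,fy=2);B=cv2.resize(b[190:340,170:345],None,fx=2,fy=2);cv2.imwrite("pics/k14.png",np.hstack([A,B]))
E
```

```text
t 60.73 TCP st [ 11.3 259.3] z -4.4 rpy [-1.572 -0.005  1.597] F [  3.   22.4 -11.6] w 37.1
```

Request:
apply_moves(
  deltas=[
    {"dp": [0,0,0],"roll": 0,"grip": 1},
    {"dp": [0,0,0],"roll": 0,"grip": -1},
    {"dp": [0,0,0],"roll": 0,"grip": -1},
    {"dp": [0,0,0],"roll": 0,"grip": -1},
    {"dp": [0,0,0],"roll": 0,"grip": -1},
    {"dp": [0,0,0],"roll": 0,"grip": -1},
    {"dp": [0,0,0],"roll": 0,"grip": -1},
    {"dp": [0,-0.045,0],"roll": 0,"grip": -1},
    {"dp": [0,-0.045,0],"roll": 0,"grip": -1},
    {"dp": [0,-0.045,0],"roll": 0,"grip": -1},
  ],
)

```text
time_s: 62.08
ee_pos: [0.4936, 0.4109, 0.1324]
eef_rot: [-1.571, -0.0, 1.597]
force: [-0.5, 0.3, -0.1]
grip_width: 0.0941
```

Request:
apply_moves(
  deltas=[
    {"dp": [0.01,-0.02,0.05],"roll": 0,"grip": -1},
    {"dp": [0.01,0,0.05],"roll": 0,"grip": -1},
    {"dp": [0.02,0,0.05],"roll": 0,"grip": -1},
    {"dp": [0.02,0,0.04],"roll": 0,"grip": -1},
    {"dp": [0,0,0],"roll": 0,"grip": -1},
  ],
)

```text
time_s: 62.7
ee_pos: [0.3, 0.4671, 0.1512]
eef_rot: [-1.571, -0.0, 1.6]
force: [0.6, -0.5, -0.0]
grip_width: 0.0938
```

```bash
python3 - <<'E'
from h import *
tcp()
a=imaging.camera("top");b=imaging.camera("scene")
A=cv2.resize(a[150:345,140:400],None,fx=1.9,fy=1.9);B=cv2.resize(b[180:345,170:325],None,fx=1.9,fy=1.9);B=cv2.copyMakeBorder(B,0,A.shape[0]-B.shape[0],0,0,0)
cv2.imwrite("pics/k15.png",np.hstack([A,B]));print(A.shape,B.shape)
m=(a.min(2)>150).astype(np.uint8); m[:,:230]=0;m[:,340:]=0;m[:268]=0;m[310:]=0
P=np.vstack([c[:,0] for c in cv2.findContours(m,0,2)[0] if cv2.contourArea(c)>30]);P=S(w("top",P.astype(float),.04))*1e3
print("bar",P.min(0),P.max(0))
E
```

```text
t 62.7 TCP st [-185.8  296.1] z 151.2 rpy [-1.571 -0.     1.6  ] F [ 0.6 -0.5 -0. ] w 93.8
(370, 494, 3) (370, 294, 3)
bar [-15.30814671 -58.42726736] [33.58821581 91.1059305 ]
```

```bash
python3 - <<'E'
from h import *
tcp()
a0=cv2.imread("pics/top0.png");a=imaging.camera("top")
d=lambda y0,y1,x0,x1:round(float(np.abs(cv2.GaussianBlur(a,(5,5),0).astype(int)-cv2.GaussianBlur(a0,(5,5),0))[y0:y1,x0:x1].mean()),1)
print("diff scanner",d(238,305,150,206),"trigger",d(262,290,172,190),"phone",d(288,350,192,230),"stapler",d(185,206,150,215),"mug",d(135,185,408,455),"ref bench",d(215,240,100,140))
for n,im in(("0",a0),("1",a)):
    g=im.max(2)[262:286,170:190]; ys,xs=np.nonzero(g<60); print("trigger dark",n,len(xs),xs.mean()+170,ys.mean()+262)
H=cv2.cvtColor(a,cv2.COLOR_BGR2HSV)
for n,lo,hi,z in(("orange",(6,150,120),(16,255,255),.059),("blue",(100,120,80),(118,255,255),.006),("carton",(15,30,150),(30,110,255),.044)):
    q=cv2.inRange(H,lo,hi);q[:195]=0;q[270:]=0;q[:,:225]=0;q[:,365:]=0
    c=max(cv2.findContours(q,0,2)[0],key=cv2.contourArea)[:,0].astype(float);print(n,cv2.minAreaRect((S(w("top",c,z))*1e3).astype(np.float32)))
k=(a.max(2)<60).astype(np.uint8);k[:,:272]=0;k[:,295:]=0;k[:285]=0;k[335:]=0;ys,xs=np.nonzero(k);print("knob",len(xs),S(w("top",[(xs.mean(),ys.mean())],.087))*1e3)
E
```

```text
t 62.8 TCP st [-183.5  295.3] z 151.0 rpy [-1.571 -0.     1.597] F [-0.1  0.3 -0.3] w 94.2
diff scanner 4.7 trigger 3.0 phone 2.3 stapler 4.0 mug 5.6 ref bench 7.0
trigger dark 0 173 181.4450867052023 272.39306358381504
trigger dark 1 144 181.89583333333334 272.3541666666667
orange ((122.42951965332031, 77.27458953857422), (58.80402755737305, 32.87692642211914), 84.81493377685547)
blue ((124.73652648925781, 3.8528575897216797), (82.22683715820312, 46.54365158081055), 0.0735049843788147)
carton ((123.8677978515625, -98.53855895996094), (78.73851013183594, 65.96928405761719), 89.32351684570312)
knob 32 [[-34.90025661   0.20845856]]
```

```bash
python3 -c "
from station import ctrl
print(ctrl.hand_in())"
```

```text
the job is handed in; nothing more can be done
None
```

I did every part of the job and handed it in at about 63 s; the interface gave no verdict.

**What I did**
- All three goods were there, and I laid them in the tray.
- I drew the bolt back to its stop and walked the bar over in two turns, one end always on the bench.
- I slid the bolt home until it hit its stop, about 44 mm of its 45 mm by the arm's travel.
- I squeezed the trigger until the pads closed to 37 mm, then released it.

**Last checks (top camera, no picture viewed)**

| Thing | Reading, mm in the station frame |
|---|---|
| Tape measure | (122, 77), in the tray |
| Squeegee card | (125, 4), in the tray |
| Carton | (124, -98), in the tray |
| Bar | in the gap, middle about 16 to 17 along y, limit 30; near the centre line across |
| Bolt knob | x -35, where it was before I drew it back |

The trigger is back where it started. The phone, stapler and mug areas look unchanged.

**What did not match or go to plan**
- **Fingertip height:** the fingertips stand about 39 mm higher than the stated tool frame says, so my first try at the knob passed over it. I found the offset by touching the bench and used it from then on.
- **Bar not exactly centred:** it slid forward during both lay-overs. I corrected the first slide and left the second, since it is within tolerance.
- **Carton:** it now lies about 20 mm to the right of where I put it, still inside the tray.
- **Last picture:** the viewer's limit of 16 was reached, so these final checks rest on measurements only.

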